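# Clear the paint-jar track's dock and push the carrier home

## Task

Use the scraper block to wipe the three loose chips of dried paint off the dock of the L-shaped jar track, over its open side onto the desk (do not touch the chips with the gripper), and stand the scraper upright on the desk again. Then push the carrier with the paint jar along the track and round the bend, without lifting it or upsetting the jar, until it is fully home and square against the end stop. Leave the cup beside the track and the roll of tape where they are.

Things in the scene. Friction and masses are not known exactly. Their poses are not given: they have to be found in the camera images.
- track: fixed L-shaped channel: floor 10 mm thick (its top at z = 10 mm), walls 14 mm high above it, 5 mm thick, 74 mm apart. Origin at desk level at the bend's centre of curvature, z up. Centre line in the track's axes: start leg along x = -85 mm from y = 155 mm (closed end) to y = 0, quarter bend of 85 mm radius about the origin to (0, -85 mm), dock leg along y = -85 mm in +x to the end stop
- dock (a point): point on the dock's floor, fixed to the track at (64, -85, 10) mm, axes as the track's: the carrier's origin stands here when home. End stop's face 54 mm ahead (+x), 18 mm high; two slanting cheeks on it, from 44 mm ahead and up to 26 mm either side of the centre line, cradle the carrier's round nose. Wall on the -y side only, inner face 37 mm away
- dock_edge (a point): middle of the open edge of the dock, on the +y side, fixed to the track at (64, -40, 10) mm: there the floor ends with a 10 mm drop to the desk. The edge runs along the track's x; the inner wall of the bend ends 63 mm before this point (-x); from there to the cheeks of the end stop (44 mm ahead in +x) nothing stands on the dock but the chips
- carrier: loose slick carrier in the channel, 108 mm long (x), 64 mm wide, half-round ends, 16 mm thick, about 0.5 kg. Origin at the centre of its underside, x forwards (direction of travel), z up. 22 mm ahead of the origin a 10 mm high ring, 63 mm across, holds the jar; 28 mm behind it stands a round wooden post, 14 mm thick, 38 mm high above the deck. It must turn with the track in the bend
- carrier_post (a point): point on the axis of the carrier's post, 42 mm above the carrier's underside, 12 mm below the post's top
- paint_jar: closed round paint jar, 54 mm in diameter, 62 mm high, loose in the carrier's ring (2 to 3 mm play). Origin at the centre of its underside, z up
- scraper: loose scraper block standing upright on the desk: wooden grip over a steel foot, 90 mm long (x), 20 mm thick (y; the lowest 13 mm are 18 mm thick), 58 mm high, 0.22 kg. Origin at the centre of its underside, z up
- chip0: loose flat chip of dried paint on the dock's floor, 21 x 15 x 5 mm; origin at the centre of its underside
- chip1: second such chip
- chip2: third such chip
- cup_near: bystander: paper paint cup, 52 mm wide, 54 mm high, standing loose on the desk beside the track inside the L; origin at the centre of its underside; to be left alone
- tape: bystander: roll of masking tape, 101 mm in diameter, 24 mm high, lying loose on the desk to the left of the scraper; origin at the centre of its underside; to be left alone

How it is judged:
By the outcome, as a careful person would: the job done as asked, in the order asked, and still so for the second after the job is handed in, with the robot touching nothing.
It also fails if it takes over 72 s, if anything falls off the work surface, if the arm or the gripper's body presses on something with over 40 N, if the wrist force passes 120 N, or if a joint passes its speed limit or range.

## Robot

A 6-joint arm with a two-finger parallel gripper is mounted at the origin on a cart in front of the work surface, level with it; the furniture and walls round the work are solid. World frame = base frame: x ahead of the robot, y to its left, z up, the work surface at z = 0. Lengths are in m, angles in rad, forces in N, time in s.
With the tool pointing down it reaches from about 0.35 to 0.775 m from the base axis. Payload 7.3 kg.
Tool frame: the origin (TCP) lies at the centre of the arm's flange, where the gripper is bolted on; the fingertips stand 178 mm ahead of it and the grasp point (between the pads) lies 159 mm ahead of it; z points along the fingers, y is the line along which they close (so a half turn about z gives the same grasp; the last joint's range is limited). The gripper opens to 92 mm and grips with 3 to 60 N. Pads are 19 mm wide; open, the fingers measure 130 mm over their backs; the gripper's body (75 mm by 190 mm) begins 47 mm behind the grasp point.
Start: joints at [-1.319, 0.342, 1.524, -0, 1.275, -0.146], TCP at [0.203, -0.484, 0.405] pointing down, gripper open.
Joint ranges: [-2.53, 2.53], [-0.77, 2.02], [0.04, 2.7], [-1, 4.14], [0.28, 2.66], [-3.11, 3.11]. Speed limits (rad/s): [2.57, 2.57, 3.14, 3.14, 3.14, 3.14].

## Interface

Orientations are given as [roll, pitch, yaw] about the fixed x, y, z axes, in that order (R = Rz(yaw) Ry(pitch) Rx(roll)).
In Python, from cell import telemetry, vision, ticket gives the robot as it stands.
- The arm moves only by the shell command python3 -m crank 'ROWS' [FORCE]. ROWS is JSON, a list of rows, each a list of 5 numbers: the gripper command: -1 is shut, 1 is fully open, values between are in proportion, then the shift along the tool's x, y, z in mm, then the turn about the tool's z in rad. In form: [[fingers, dx, dy, dz, roll], ...]. A call has 1 to 12 rows; each row is the pose to reach, as a shift and turn from the pose commanded when the call began, along the tool's axes at that moment; what a row does not reach only later rows make up. A row lasts 1/12 s, in which the tool goes at most 41.7 mm and 7.16 degrees, less where a joint would pass 70% of its speed; a pose out of reach is approached as far as the arm can. A call with a gripper value outside its range is refused whole. The fingers move at their own pace and stop on an object; FORCE is the grip in N (left out, the last holds). Time passes only in rows, so rows that repeat a pose let the fingers close. It gives the time, the measured TCP pose, the force, the opening and the grip force at its end, in the units of the state.
- telemetry.observe(): the state, without advancing time (a new reading comes with each control period).
- vision.read_camera(name): name is "scene" or "top" or "wrist"; returns (picture, depth): 420x560x3 uint8, red, green, blue; 420x560 float32, m along the optical axis (not along the pixel's ray), 0 where there is no reading.
- vision.get_calibration(name): a dict with "camera_matrix" (3x3 intrinsics, pixels), "rvec" (rotation vector, rad) and "tvec" (3), from world to camera coordinates, as OpenCV has them. Camera axes: x right, y down, z forward; pixel columns grow to the right and rows downward; lengths in m; the calibration is good to about 2 mm. The wrist camera is an equidistant fisheye: a pixel r from the principal point sees the ray r / f radians off the axis. A picture is of the moment at which its call begins: read the wrist's pose just before it. get_calibration takes no time and is no camera call; for the wrist camera it gives the pose at the moment of the call.
- ticket.hand_in(): hands the job in; it is judged then, once.
The state is a dict: "time": time; "qpos": joint angles; "qvel": joint speeds; "joint_efforts": joint torques, N m; "tool_pos": TCP position; "tool_rot": TCP orientation; "contact_force": force on the tool from outside, world axes, zero at the start; "torque": the same for the moment, N m; "opening": finger opening in m; "grip_force": force on a finger pad.
Only numpy, scipy, OpenCV 4.12 (cv2) and the standard library are available. Lean on these libraries where they do the work, as an engineer would, in place of code of your own. Each camera call takes 0.05 s, during which the arm holds its last target. There are 200 camera calls.

## Working session

There is one attempt and no reset: what is moved stays moved. The work goes in short steps, Python scripts to look and compute and a shell command to move; the robot and the scene stay as the last step left them, time stands still between calls to the robot, and variables do not carry over. Pictures are saved under pics/ and viewed, at most 10 in all, crops included, and the job is handed in when it is done.

```bash
ls; mkdir -p pics; python3 - <<'E'
from cell import telemetry, vision
import cv2,numpy as np
print(telemetry.observe())
for n in ("scene","top"):
    p,d=vision.read_camera(n); c=vision.get_calibration(n); print(n,c)
    cv2.imwrite(f"pics/{n}0.png",p[:,:,::-1]); np.savez(f"{n}0.npz",p=p,d=d,**{k:np.array(v) for k,v in c.items() if k in("camera_matrix","rvec","tvec")})
E
```

```text
pics
{'time': 0.0, 'qpos': array([-1.31902371e+00,  3.42720780e-01,  1.52501133e+00, -1.11645879e-05,
        1.27538921e+00, -1.46001462e-01]), 'qvel': array([ 3.25740472e-05,  2.54354213e-04, -4.05740268e-04,  1.44472009e-03,
       -1.63638734e-04,  7.38301745e-05]), 'joint_efforts': array([-3.87607565e-05, -4.31239772e+01, -2.44225395e+01,  7.15652341e-02,
        5.58597723e-02, -1.32559417e-04]), 'tool_pos': array([ 0.20335271, -0.48387302,  0.40404774]), 'tool_rot': array([-3.14007870e+00, -2.11832857e-04,  3.97777181e-01]), 'contact_force': array([-0.64905697,  0.22909884,  0.25757875]), 'torque': array([-0.01752403,  0.03892986,  0.01631439]), 'grip_force': 0.0, 'opening': 0.09191887901757392}
scene {'camera_matrix': array([[456.37438956,   0.        , 287.92709039],
       [  0.        , 456.37438956, 210.74279832],
       [  0.        ,   0.        ,   1.        ]]), 'rvec': array([ 0.74835371, -2.75762592,  0.85325366]), 'tvec': array([0.5521878 , 0.17204109, 0.91891189])}
top {'camera_matrix': array([[497.4514864 ,   0.        , 279.88544048],
       [  0.        , 497.4514864 , 211.25764232],
       [  0.        ,   0.        ,   1.        ]]), 'rvec': array([ 2.12132939, -2.14396561,  0.12834426]), 'tvec': array([0.18215291, 0.52516003, 1.16223852])}
```

View pics/scene0.png

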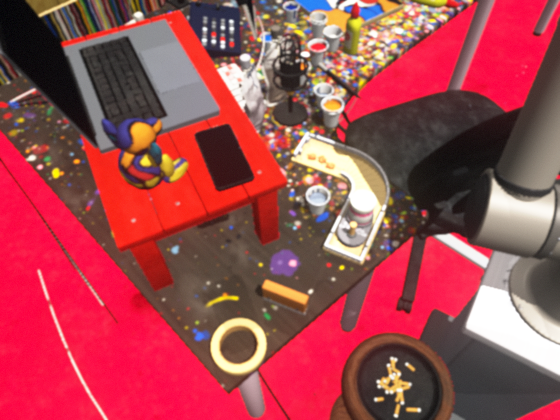

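View pics/top0.png

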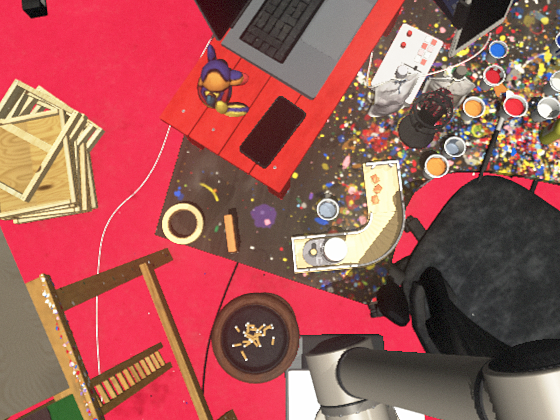

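The top view shows the track's start leg at about (325,250) with jar (336,247), chips near (376,188), scraper (231,230), tape (182,223), cup (327,209), and the red stand at the upper side. The scene view agrees. Next I'll make a metric orthophoto.

```bash
cat > h.py <<'E'
import numpy as np,cv2
def load(n):
    z=np.load(n+".npz"); return z["p"],z["d"],z["camera_matrix"],z["rvec"],z["tvec"]
def ortho(img,K,rv,tv,z,x0,x1,y0,y1,s,fish=False):
    # world up (+x) = image up, +y = image left ; s px per m
    xs=np.arange(x1,x0,-1/s); ys=np.arange(y1,y0,-1/s)
    Y,X=np.meshgrid(ys,xs); P=np.stack([X,Y,np.full_like(X,z)],-1).reshape(-1,3)
    uv=proj(P,K,rv,tv,fish).reshape(X.shape+(2,)).astype(np.float32)
    return cv2.remap(img,uv[...,0],uv[...,1],cv2.INTER_LINEAR)
def proj(P,K,rv,tv,fish=False):
    P=np.asarray(P,float).reshape(-1,1,3)
    f=cv2.fisheye.projectPoints(P,np.asarray(rv).reshape(3,1),np.asarray(tv).reshape(3,1),K,np.zeros((4,1))) if fish else cv2.projectPoints(P,rv,tv,K,None)
    return f[0].reshape(-1,2)
def cloud(d,K,rv,tv):
    v,u=np.indices(d.shape); c=np.stack([(u-K[0,2])/K[0,0]*d,(v-K[1,2])/K[1,1]*d,d],-1)
    return (c-np.asarray(tv).ravel())@cv2.Rodrigues(np.asarray(rv))[0]
E
python3 - <<'E'
from h import *
p,d,K,r,t=load("top0")
W=cloud(d,K,r,t)
for n,u,v in [("tape",182,223),("taperim",165,223),("scr",231,230),("cup",327,209),("jar",336,247),("chip",376,188),("floor dock",385,175),("desk",290,220),("redtable",230,150),("redcorner",277,190),("endstop",380,165),("start",295,250)]: print(n,W[v,u].round(4))
o=ortho(p[:,:,::-1],K,r,t,0.01,0.25,0.80,-0.45,0.35,1000)
for i in range(0,800,100): cv2.line(o,(i,0),(i,549),(255,255,255),1); cv2.putText(o,f"{0.35-i/1000:.2f}",(i,10),0,.35,(0,255,0))
for j in range(0,550,100): cv2.line(o,(0,j),(799,j),(255,255,255),1); cv2.putText(o,f"{0.8-j/1000:.2f}",(0,j+12),0,.35,(0,255,0))
cv2.imwrite("pics/ortho0.png",o)
E
```

```text
tape [0.5062 0.4229 0.0026]
taperim [0.5041 0.4604 0.0227]
scr [0.4811 0.2929 0.0571]
cup [0.5324 0.0621 0.0327]
jar [0.4357 0.0473 0.0875]
chip [ 0.5865 -0.0617  0.0129]
floor dock [ 0.6202 -0.0861  0.0079]
desk [ 0.5113  0.1526 -0.0039]
redtable [0.6321 0.2756 0.2193]
redcorner [0.5453 0.1775 0.219 ]
endstop [ 0.6452 -0.074   0.0113]
start [0.4355 0.1411 0.0047]
```

View pics/ortho0.png

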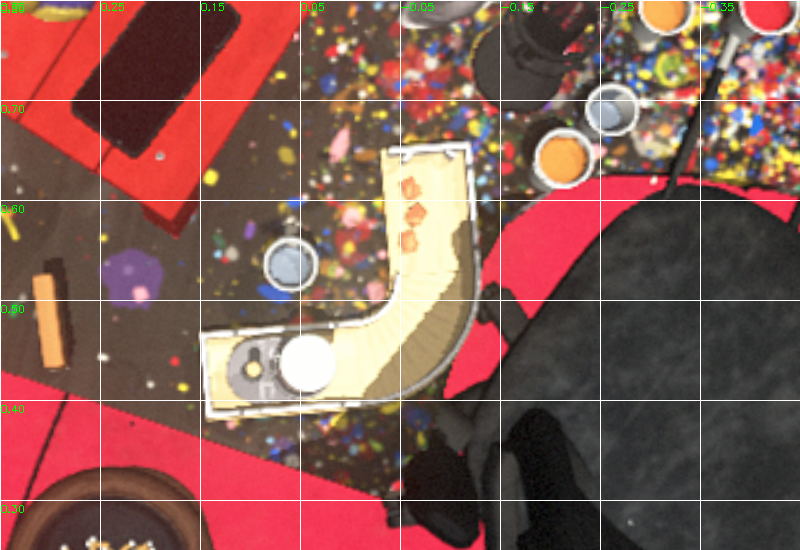

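The orthophoto shows the scraper at about world (0.48,0.30), cup (0.54,0.06), jar (0.44,0.05), chips around (0.55–0.63,−0.06). The dock leg runs roughly along +x. I'll check obstacle heights before moving, then take wrist views.

```bash
cat >> h.py <<'E'
def delta(target,yaw,st):
    """tool-axes shift (mm) and turn (rad) from state to a world TCP target with tool down"""
    y0=st["tool_rot"][2]; e=np.asarray(target)-st["tool_pos"]
    c,s=np.cos(y0),np.sin(y0)
    return [round(1000*(c*e[0]+s*e[1]),1),round(1000*(s*e[0]-c*e[1]),1),round(-1000*e[2],1),round(-((yaw-y0+np.pi)%(2*np.pi)-np.pi),3)]
def snap(tag):
    from cell import telemetry,vision
    c=vision.get_calibration("wrist"); p,d=vision.read_camera("wrist")
    np.savez(tag+".npz",p=p,d=d,camera_matrix=c["camera_matrix"],rvec=c["rvec"],tvec=c["tvec"])
    cv2.imwrite(f"pics/{tag}.png",p[:,:,::-1]); return p,d,c
E
python3 - <<'E'
from h import *
from cell import telemetry,vision
best=np.full((14,16),-9.)
for n in("top0","scene0"):
    p,d,K,r,t=load(n); W=cloud(d,K,r,t).reshape(-1,3)[d.ravel()>0]
    i=((W[:,0]-.2)/.05).astype(int); j=((.4-W[:,1])/.05).astype(int)
    m=(W[:,0]>=.2)&(i<14)&(W[:,1]<=.4)&(j<16)&(j>=0)
    np.maximum.at(best,(i[m],j[m]),W[m,2])
print("cols y=.4..-.4; rows x .2 up"); 
for k in range(14): print(round(.2+.05*k,2),(best[k]*100).round().astype(int))
p,d,c=snap("w0"); print(c); st=telemetry.observe(); print(st["tool_pos"],st["tool_rot"])
R=cv2.Rodrigues(c["rvec"])[0]; print("cam pos",-R.T@c["tvec"].ravel(), "axis",R[2], "x",R[0])
print(delta([.45,.08,.40],0.0,st))
E
```

```text
cols y=.4..-.4; rows x .2 up
0.2 [-21 -21 -20 -20 -21  28  35  50  64  76  28  28  19  13   4  -6]
0.25 [-21 -21 -21 -21 -20 -22  25  25  71  76  74  25  12   5 -11 -19]
0.3 [-70 -21 -21 -21 -21   0   1   1  14  15  13  18   9 -14 -19 -19]
0.35 [-70 -71   0   1   1   3   3   3   3   1  -4   7   4 -15 -18 -18]
0.4 [  1   6   6   1   1   7   9   9   3   3   3 -20 -19 -18 -18 -19]
0.45 [   3    6    6    1    3    3    9    9    3    2    3 -900  -19  -19
  -18  -19]
0.5 [   3    6    6    1   22    1    6    6    3    2    3 -900  -21  -19
  -18  -18]
0.55 [   2    1   22   23   23   22    6    5    2    2    3    0 -900  -20
    1  -18]
0.6 [ 1 22 23 24 23 23  1  1  3  3  3  7  7  1  2  1]
0.65 [23 35 35 23 23 23 23  1  1  3 17 17  7  6  2  2]
0.7 [23 35 36 33 23 24 24 22  1  1 23 24 17  5  1  6]
0.75 [23 35 36 33 24 24 24 23 15 20 19 24 21 17  6  7]
0.8 [22 35 35 25 24 24 24 24 23 21 21 17 21 16  6  6]
0.85 [ 1 47 34 25 24 25 24 24 24 22  4 32 32 21 12  6]
{'camera_matrix': array([[325.1922621 ,   0.        , 283.16203172],
       [  0.        , 325.1922621 , 205.67890614],
       [  0.        ,   0.        ,   1.        ]]), 'rvec': array([-2.40842325,  1.59852207,  0.23488944]), 'tvec': array([-0.52481784, -0.03507476,  0.39003764])}
[ 0.20339724 -0.48389303  0.40421235] [-3.14045995e+00 -2.07049790e-04  3.97829628e-01]
cam pos [ 0.27591609 -0.45357319  0.38332105] axis [-0.26435035 -0.11056337 -0.95806818] x [ 3.88275684e-01 -9.21542933e-01 -7.84833140e-04]
[np.float64(445.8), np.float64(-424.3), np.float64(4.2), np.float64(0.398)]
```

```bash
python3 -m crank '[[1,38,-36,0,0.07],[1,76,-72,0,0.14],[1,114,-108,0,0.2],[1,152,-144,0,0.27],[1,190,-180,0,0.33],[1,228,-215,0,0.398],[1,266,-250,0,0.398],[1,304,-285,0,0.398],[1,342,-320,0,0.398],[1,380,-355,0,0.398],[1,395,-380,0,0.398],[1,395,-380,0,0.398]]'
python3 - <<'E'
from h import *
from cell import telemetry
snap("w1"); st=telemetry.observe(); print(st["time"],st["tool_pos"],st["tool_rot"],delta([.42,.2,.40],0,st))
E
```

```text
time: 1.15
tool_pos: [0.4033, -0.0236, 0.4048]
tool_rot: [3.141, -0.0, -0.0]
contact_force: [1.9, -0.4, -0.3]
opening: 0.0915
grip_force: 0.0
1.2 [ 0.40472411 -0.01767106  0.40484371] [-3.13773467e+00 -1.92079247e-03  5.37196443e-03] [np.float64(16.4), np.float64(-217.6), np.float64(4.8), np.float64(0.005)]
```

View pics/w1.png

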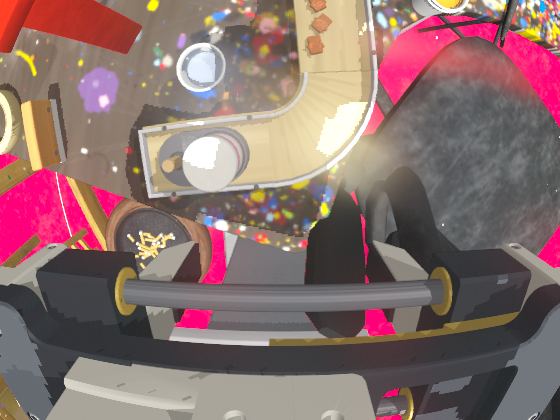

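The wrist view shows the track with its jar at (213,163), the cup at (201,68), chips at (317,5)–(315,45) and the scraper at (42,133). I'll take a second view further forward.

```bash
python3 -m crank '[[1,15,-36,0,0],[1,30,-70,0,0],[1,45,-105,0,0],[1,55,-135,0,0],[1,55,-150,0,0],[1,55,-150,0,0],[1,55,-150,0,0]]'
python3 - <<'E'
from h import *
from cell import telemetry
print(telemetry.observe()["tool_pos"]);snap("w2")
o=[]
for n in("w1","w2"):
    p,d,K,r,t=load(n)
    a=ortho(p[:,:,::-1],K,r,t,0.01,0.38,0.68,-0.12,0.34,1300,True)
    o.append(cv2.resize(a,(598,390)))
    print(d.shape,(d>0).mean())
cv2.imwrite("pics/o12.png",np.vstack(o)[:,:][:780]); 
E
python3 -c "
import cv2;a=cv2.imread('pics/o12.png');cv2.imwrite('pics/o12s.png',cv2.resize(a,None,fx=.76,fy=.76))"
```

```text
time: 1.78
tool_pos: [0.4579, 0.1247, 0.4043]
tool_rot: [3.141, 0.001, 0.002]
contact_force: [-0.1, -0.6, 0.3]
opening: 0.0918
grip_force: 0.0
[0.45793511 0.12468944 0.40427895]
(420, 560) 0.992920918367347
(420, 560) 0.9926275510204081
```

View pics/w2.png

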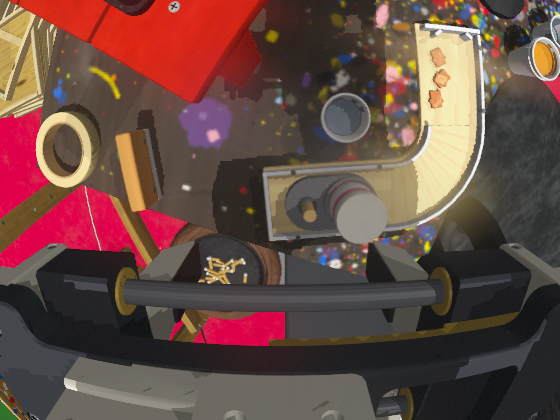

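The second view is good: chips at (437,57),(441,78),(435,99), scraper top at (137,170), carrier post top at (310,207), and the full track. Next I'll fit the poses.

```bash
cat >> h.py <<'E'
def fcloud(d,K,rv,tv):
    v,u=np.indices(d.shape); a=(u-K[0,2])/K[0,0]; b=(v-K[1,2])/K[1,1]; th=np.hypot(a,b)
    k=np.tan(th)/np.maximum(th,1e-9); c=np.stack([a*k*d,b*k*d,d],-1)
    return (c-np.asarray(tv).ravel())@cv2.Rodrigues(np.asarray(rv))[0]
def walls():
    """plan points of wall centre lines in track axes (m)"""
    L=lambda a,b:np.linspace(a,b,80)
    A=[]
    for off,R in ((39.5,85+39.5),(-39.5,85-39.5)):
        A+= [np.c_[np.full(80,-R),L(0,155)]]
        th=L(np.pi,1.5*np.pi); A+=[R*np.c_[np.cos(th),np.sin(th)]]
    A+=[np.c_[L(0,118),np.full(80,-124.5)],np.c_[L(-124,-46),np.full(80,157.5)]]
    return np.vstack(A)/1000
E
cat > fit.py <<'E'
from h import *
from scipy.optimize import least_squares
from scipy.spatial import cKDTree
T=cKDTree(walls())
def fit(n,zr=(.019,.03)):
    p,d,K,r,t=load(n); W=fcloud(d,K,r,t)
    m=(W[...,2]>zr[0])&(W[...,2]<zr[1])&(d>0)&(W[...,0]>.37)&(W[...,0]<.66)&(W[...,1]>-.14)&(W[...,1]<.18)
    m[225:]=False
    g=p.astype(int); m&=(g.max(-1)-g.min(-1)<45)
    P=W[m][:,:2]
    def res(q):
        c,s=np.cos(q[2]),np.sin(q[2]); l=(P-q[:2])@np.array([[c,-s],[s,c]])
        return T.query(l)[0]
    f=least_squares(res,[.52,.04,.07],loss="soft_l1",f_scale=.003)
    return f.x,len(P),np.median(res(f.x)),W,p
if __name__=="__main__":
    for n in("w1","w2"):
        x,k,md,W,p=fit(n); print(n,"track",x.round(4),k,md.round(4))
        hsv=cv2.cvtColor(p,cv2.COLOR_RGB2HSV)
        # scraper top
        m=(W[...,2]>.048)&(W[...,2]<.068)&(abs(W[...,1]-.30)<.05)&(abs(W[...,0]-.48)<.08); P=W[m]
        if len(P): print(" scraper",np.median(P[:,2]).round(4),[np.round(v,4) for v in cv2.minAreaRect(P[:,:2].astype(np.float32))],len(P))
        # chips: orange
        c,s=np.cos(x[2]),np.sin(x[2]); l=(W[...,:2]-x[:2])@np.array([[c,-s],[s,c]])
        m=((hsv[...,0]<14)&(hsv[...,1]>120)&(hsv[...,2]>80)&(l[...,0]>0)&(l[...,0]<.12)&(l[...,1]>-.12)&(l[...,1]<-.035)&(abs(W[...,2])<.04)).astype(np.uint8)
        k,lab,stt,ce=cv2.connectedComponentsWithStats(m)
        for i in range(1,k):
            if stt[i,4]>15:
                q=l[lab==i]*1000; print(" chip px",ce[i].round(),"track mm",q.mean(0).round(1),q.min(0).round(1),q.max(0).round(1),"z",W[lab==i][:,2].mean().round(4))
        m=(W[...,2]>.058)&(W[...,2]<.070)&(abs(W[...,1]-.10)<.04)&(abs(W[...,0]-.435)<.04); P=W[m]
        print(" post top",P.mean(0).round(4) if len(P) else 0,P.min(0).round(3),P.max(0).round(3),len(P))
        m=(W[...,2]>.078)&(W[...,2]<.1)&(abs(W[...,1]-.05)<.06)&(abs(W[...,0]-.435)<.06); P=W[m]
        print(" jar",cv2.minEnclosingCircle(P[:,:2].astype(np.float32)),np.median(P[:,2]))
        for nm,a in(("desk",(.53,.20)),("floor",None)): 
            if a: 
                mm=np.hypot(W[...,0]-.5,W[...,1]-.22)<.02; print(" desk z",np.median(W[mm][:,2]))
            else:
                mm=np.hypot(l[...,0]-.05,l[...,1]+.1)<.01; print(" floor z",np.median(W[mm][:,2]))
E
python3 fit.py
```

```text
w1 track [ 0.524  -0.0034  0.1294] 4078 0.0028
 scraper 0.0565 [array([0.4761, 0.2938]), array([0.0896, 0.0221]), np.float64(7.1749)] 960
 chip px [317.   4.] track mm [ 76.7 -69.3] [ 69.4 -78.6] [ 83.3 -60.7] z 0.0142
 chip px [321.  23.] track mm [ 53.6 -70.5] [ 43.4 -82.1] [ 64.  -59.6] z 0.0143
 chip px [315.  44.] track mm [ 28.2 -59.6] [ 18.1 -68.7] [ 38.8 -50.9] z 0.0142
 post top [0.4295 0.0961 0.0628] [0.423 0.089 0.059] [0.436 0.103 0.064] 140
 jar ((0.43347349762916565, 0.04647785797715187), 0.027374405413866043) 0.08667732420392263
 desk z -0.0007741125854884678
 floor z 0.009382724296527978
w2 track [ 0.5295 -0.0047  0.3071] 4239 0.0076
 scraper 0.0567 [array([0.4761, 0.294 ]), array([0.0903, 0.0211]), np.float64(7.8082)] 1420
 chip px [441.  78.] track mm [ 36.  -74.9] [ 25.8 -86.8] [ 45.6 -63.7] z 0.0139
 chip px [434.  97.] track mm [ 15.5 -58.4] [  3.3 -68. ] [ 23.7 -51. ] z 0.014
 post top [0.4366 0.0851 0.0627] [0.424 0.06  0.058] [0.456 0.104 0.068] 243
 jar ((0.43405482172966003, 0.04723796248435974), 0.027255898341536522) 0.08651067540558463
 desk z 0.3034712149085759
 floor z 0.009211527698749665
```

```bash
python3 - <<'E'
s=open("fit.py").read()
s=s.replace("    P=W[m][:,:2]\n","    P=W[m][:,:2]\n    u=np.array([.087,-.996]); e=P-np.array([.4319,.0686]); P=P[~((abs(e@u)<.058)&(abs(e@np.array([.996,.087]))<.0345))]\n")
s=s.replace("[.52,.04,.07]","[.522,.05,.08]").replace('.06)&(abs(W[...,0]-.435)<.06)','.06)&(abs(W[...,0]-.435)<.06)').replace("abs(W[...,1]-.10)<.04)","abs(W[...,1]-.098)<.015)")
s=s.replace("    return f.x,len","    global Q;Q=P\n    return f.x,len")
open("fit.py","w").write(s)
E
python3 fit.py
python3 - <<'E'
import fit
from h import *
for n in("w1","w2"):
    x=fit.fit(n)[0]; c,s=np.cos(x[2]),np.sin(x[2]); w=walls()@np.array([[c,s],[-s,c]])+x[:2]
    p,d,K,r,t=load(n); im=np.ascontiguousarray(p[:,:,::-1])
    im=cv2.resize(im,None,fx=2,fy=2)
    for q in proj(np.c_[w,np.full(len(w),.024)],K,r,t,True): cv2.circle(im,tuple(int(2*v+.5) for v in q),1,(0,255,0),-1)
    cv2.imwrite(f"pics/{n}f.png",im[0:500,250:1000] if n=="w1" else im[0:500,400:1050])
E
```

```text
w1 track [ 0.5245 -0.0034  0.105 ] 2767 0.0015
 scraper 0.0565 [array([0.4761, 0.2938]), array([0.0896, 0.0221]), np.float64(7.1749)] 960
 chip px [317.   4.] track mm [ 77.9 -67.4] [ 70.6 -76.6] [ 84.3 -58.6] z 0.0142
 chip px [321.  23.] track mm [ 54.9 -69.1] [ 44.6 -80.6] [ 65.3 -58.3] z 0.0143
 chip px [315.  44.] track mm [ 29.1 -58.8] [ 19. -68.] [ 39.7 -50.1] z 0.0142
 post top [0.4295 0.0961 0.0628] [0.423 0.089 0.059] [0.436 0.103 0.064] 140
 jar ((0.43347349762916565, 0.04647785797715187), 0.027374405413866043) 0.08667732420392263
 desk z -0.0007741125854884678
 floor z 0.009383012774482315
w2 track [ 0.5261 -0.0015  0.1418] 2460 0.0025
 scraper 0.0567 [array([0.4761, 0.294 ]), array([0.0903, 0.0211]), np.float64(7.8082)] 1420
 chip px [441.  78.] track mm [ 50.8 -71.5] [ 40.  -83.6] [ 61.  -60.3] z 0.0139
 chip px [434.  97.] track mm [ 27.9 -58.6] [ 15.8 -67.9] [ 35.6 -51.7] z 0.014
 post top [0.4304 0.0968 0.0627] [0.424 0.09  0.058] [0.437 0.104 0.065] 144
 jar ((0.43405482172966003, 0.04723796248435974), 0.027255898341536522) 0.08651067540558463
 desk z 0.3034712149085759
 floor z 0.009205519959456352
```

View pics/w2f.png

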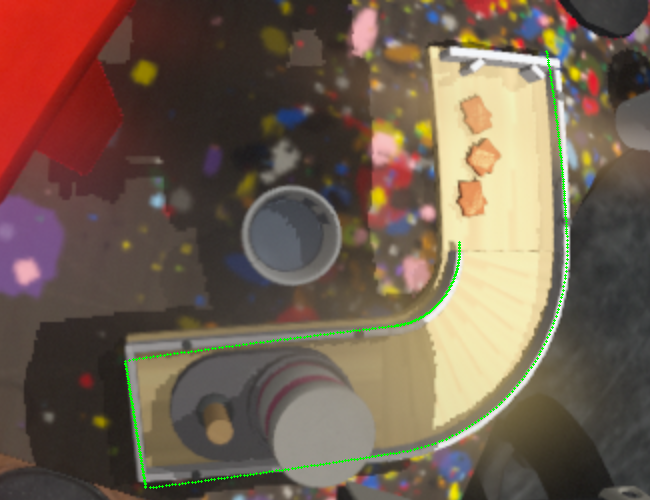

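The overlay is off by about 6 mm because shaded side faces pollute the depth mask. I'll register on image whiteness of the wall tops in both views.

```bash
cat > reg.py <<'E'
from h import *
from scipy.optimize import differential_evolution
import warnings; warnings.filterwarnings("ignore")
L=lambda a,b,n=60:np.linspace(a,b,n)
def strips(e):
    """wall-centre lines displaced e mm outward(+)/inward both sides"""
    out=[]
    for R in(124.5+e,45.5+e):
        out.append(np.c_[np.full(60,-R),L(5,150)]); th=L(np.pi,1.5*np.pi); out.append(R*np.c_[np.cos(th),np.sin(th)])
    out.append(np.c_[L(0,110),np.full(60,-124.5-e)]); out.append(np.c_[L(-120,-50),np.full(60,157.5+e)])
    return np.vstack(out)/1000
S=[(strips(0),1),(strips(5),-.5),(strips(-5),-.5)]
I={}
for n in("w1","w2"):
    p,d,K,r,t=load(n); I[n]=(cv2.GaussianBlur(p.min(-1).astype(np.float32),(0,0),.7),K,r,t)
def score(q,ns):
    c,s=np.cos(q[2]),np.sin(q[2]); tot=0
    for n in ns:
        g,K,r,t=I[n]; v=[]
        for P,w in S:
            W=P@np.array([[c,s],[-s,c]])+q[:2]
            uv=proj(np.c_[W,np.full(len(W),.024)],K,r,t,True).astype(np.float32)
            v.append(w*cv2.remap(g,uv[:,:1],uv[:,1:],cv2.INTER_LINEAR,borderValue=0).ravel())
        tot+=np.clip(sum(v),-60,80).mean()
    return -tot
if __name__=="__main__":
    for ns in(["w1"],["w2"],["w1","w2"]):
        f=differential_evolution(score,[(.50,.55),(-.04,.03),(.0,.2)],args=(ns,),seed=1,maxiter=60,popsize=15,tol=1e-6)
        print(ns,f.x.round(4),f.fun)
    x=f.x; np.save("track.npy",x)
    c,s=np.cos(x[2]),np.sin(x[2]); w=walls()@np.array([[c,s],[-s,c]])+x[:2]
    v=[]
    for n in("w1","w2"):
        p,d,K,r,t=load(n); im=cv2.resize(np.ascontiguousarray(p[:,:,::-1]),None,fx=2,fy=2)
        for P,z,col in((w,.024,(0,255,0)),(np.c_[L(0,118),np.full(60,-40)]/1000@np.array([[c,s],[-s,c]])+x[:2],.01,(255,0,0)),(np.c_[np.full(60,118),L(-122,-40)]/1000@np.array([[c,s],[-s,c]])+x[:2],.028,(255,0,255))):
            for q in proj(np.c_[P,np.full(len(P),z)],K,r,t,True): cv2.circle(im,tuple(int(2*a+.5) for a in q),0,col,-1)
        v.append(im[0:480,260:780] if n=="w1" else im[0:500,510:1000])
    cv2.imwrite("pics/reg.png",cv2.resize(np.hstack([cv2.resize(v[0],(520,500)),v[1]]),(800,396)))
E
python3 reg.py
```

```text
['w1'] [ 0.5222 -0.0008  0.065 ] -50.840076
['w2'] [0.5226 0.     0.0672] -47.07490158081055
['w1', 'w2'] [ 0.5258 -0.0036  0.1137] -103.01927
```

View pics/reg.png

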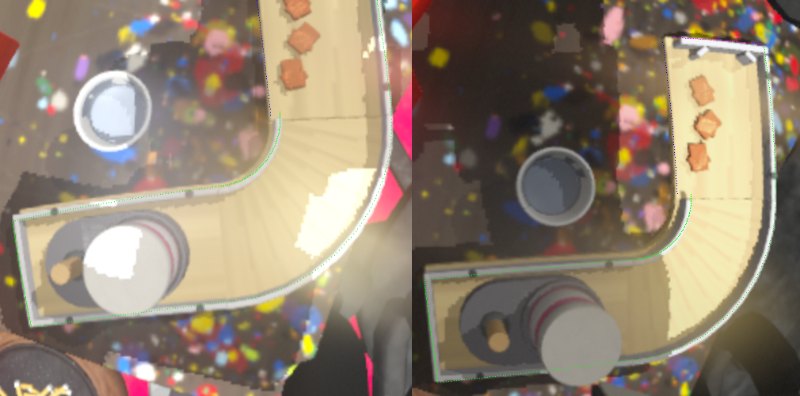

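The overlay now matches the walls, open edge and end stop in both views. Next I'll refine and compute targets.

```bash
python3 - <<'E'
from reg import *
from scipy.optimize import minimize
from cell import telemetry
x0=np.load("track.npy")
for ns in(["w1"],["w2"],["w1","w2"]):
    f=minimize(score,x0,args=(ns,),method="Nelder-Mead",options=dict(initial_simplex=x0+np.array([[0,0,0],[.003,0,0],[0,.003,0],[0,0,.01]]),xatol=1e-5)); print(ns,f.x.round(4),f.fun.round(1))
x=f.x; np.save("track.npy",x); c,s=np.cos(x[2]),np.sin(x[2]); R=np.array([[c,-s],[s,c]])
tr=lambda P:((np.asarray(P)-x[:2])@R*1000).round(1)
wd=lambda P:(x[:2]+R@np.asarray(P)/1000).round(4)
print("post",tr([.430,.0965]),"jar",tr([.4338,.0468]),"cup",tr([.54,.06]))
for n in("w1","w2"):
    p,d,K,r,t=load(n);W=fcloud(d,K,r,t);l=(W[...,:2]-x[:2])@R*1000
    hsv=cv2.cvtColor(p,cv2.COLOR_RGB2HSV)
    m=((hsv[...,0]<14)&(hsv[...,1]>120)&(hsv[...,2]>80)&(l[...,0]>0)&(l[...,0]<112)&(l[...,1]>-120)&(l[...,1]<-40)&(abs(W[...,2])<.04)).astype(np.uint8)
    k,lab,stt,ce=cv2.connectedComponentsWithStats(m)
    for i in range(1,k):
        if stt[i,4]>15: q=l[lab==i]; print(n,"chip",q.mean(0).round(1),q.min(0).round(1),q.max(0).round(1))
p,d,K,r,t=load("top0");W=cloud(d,K,r,t); m=W[...,2]>.2; m&=(W[...,1]>.15)&(W[...,1]<.45)&(W[...,0]>.4)
for y in(.18,.22,.26,.3,.34): print("table edge y",y,W[m&(abs(W[...,1]-y)<.006)][:,0].min().round(3))
m=(W[...,2]>.08)&(W[...,1]<-.02)&(W[...,1]>-.22)&(W[...,0]>.55);P=W[m];i=np.argsort(P[:,0])[:3];print("lamp nearest",P[i].round(3))
for a in((50,-96),(50,-30)):print("wipe",a,wd(a))
print("above scraper",delta([.476,.294,.30],.13-np.pi,telemetry.observe()),telemetry.observe()["qpos"])
E
```

```text
['w1'] [ 0.5256 -0.0041  0.1118] -53.2
['w2'] [ 0.5261 -0.0033  0.113 ] -52.1
['w1', 'w2'] [ 0.5258 -0.0036  0.1137] -103.0
post [-83.8 110.3] jar [-85.7  60.5] cup [21.3 61.6]
w1 chip [ 76.1 -67.7] [ 68.7 -76.9] [ 82.5 -58.9]
w1 chip [ 53.  -69.2] [ 42.8 -80.8] [ 63.4 -58.3]
w1 chip [ 27.4 -58.7] [ 17.2 -67.9] [ 38. -50.]
w2 chip [ 53.3 -68. ] [ 42.5 -80.1] [ 63.7 -56.8]
w2 chip [ 30.1 -55.7] [ 18. -65.] [ 37.7 -48.9]
table edge y 0.18 0.541
table edge y 0.22 0.567
table edge y 0.26 0.592
table edge y 0.3 0.618
table edge y 0.34 0.645
lamp nearest [[ 0.69  -0.171  0.163]
 [ 0.691 -0.169  0.119]
 [ 0.691 -0.16   0.163]]
wipe (50, -96) [ 0.5863 -0.0933]
wipe (50, -30) [ 0.5789 -0.0278]
above scraper [np.float64(18.2), np.float64(-170.1), np.float64(104.4), np.float64(3.012)] [ 1.02712659e-01  2.49938583e-01  1.65632132e+00 -5.88888270e-04
  1.23619692e+00  1.67325189e+00]
```

```bash
python3 -m crank '[[1,2,-20,0,-0.12],[1,4,-40,0,-0.24],[1,6,-60,0,-0.36],[1,8,-80,0,-0.48],[1,10,-100,0,-0.6],[1,12,-120,0,-0.72],[1,14,-140,0,-0.84],[1,16,-155,0,-0.96],[1,18,-165,0,-1.08],[1,18,-170,0,-1.2],[1,18,-170,0,-1.32],[1,18,-170,0,-1.44]]' && python3 -m crank '[[1,0,0,0,-0.12],[1,0,0,0,-0.24],[1,0,0,0,-0.36],[1,0,0,0,-0.48],[1,0,0,0,-0.6],[1,0,0,0,-0.72],[1,0,0,0,-0.84],[1,0,0,0,-0.96],[1,0,0,0,-1.08],[1,0,0,0,-1.2],[1,0,0,0,-1.32],[1,0,0,0,-1.44]]' && python3 -m crank '[[1,0,0,10,-0.12],[1,0,0,20,-0.24],[1,0,0,40,-0.36],[1,0,0,60,-0.39],[1,0,0,60,-0.39],[1,0,0,60,-0.39]]'
python3 - <<'E'
from h import *
from cell import telemetry
st=telemetry.observe();print(st["time"],st["tool_rot"],st["qpos"])
print(delta([.476,.294,.201],.131+np.pi,st))
E
```

```text
time: 2.83
tool_pos: [0.4766, 0.293, 0.4046]
tool_rot: [-3.141, 0.001, 1.444]
contact_force: [0.3, 0.7, 0.5]
opening: 0.092
grip_force: 0.0
time: 3.83
tool_pos: [0.4767, 0.2925, 0.4048]
tool_rot: [-3.141, 0.0, 2.884]
contact_force: [-0.3, 0.8, -0.2]
opening: 0.0918
grip_force: 0.0
time: 4.33
tool_pos: [0.4765, 0.2929, 0.3443]
tool_rot: [-3.141, -0.002, -3.017]
contact_force: [0.4, -0.5, 0.8]
opening: 0.0916
grip_force: 0.0
4.3333 [-3.14069479e+00 -2.05692634e-03 -3.01653538e+00] [ 4.14291871e-01  4.58251696e-01  1.51802130e+00 -2.97783142e-04
  1.16754725e+00 -1.28144550e+00]
[np.float64(0.3), np.float64(1.1), np.float64(143.3), np.float64(-0.006)]
```

```bash
python3 -m crank '[[1,0,1,30,-0.006],[1,0,1,60,-0.006],[1,0,1,90,-0.006],[1,0,1,115,-0.006],[1,0,1,130,-0.006],[1,0,1,139,-0.006],[1,0,1,143,-0.006],[1,0,1,143,-0.006],[-1,0,1,143,-0.006],[-1,0,1,143,-0.006],[-1,0,1,143,-0.006],[-1,0,1,143,-0.006]]' 40 && python3 -m crank '[[-1,0,0,0,0],[-1,0,0,0,0],[-1,0,0,0,0],[-1,0,0,-8,0],[-1,0,0,-20,0],[-1,0,0,-40,0],[-1,0,0,-55,0],[-1,0,0,-60,0],[-1,0,0,-60,0]]'
python3 - <<'E'
from h import *
from cell import telemetry
st=telemetry.observe();x=np.load("track.npy");c,s=np.cos(x[2]),np.sin(x[2]);R=np.array([[c,-s],[s,c]])
for a,z in(((52,-97),.26),((52,-97),.215),((52,-22),.215)): print(delta([*(x[:2]+R@np.array(a)/1000),z],x[2]+np.pi,st))
E
```

```text
time: 5.33
tool_pos: [0.4762, 0.2953, 0.2025]
tool_rot: [3.141, 0.001, -3.007]
contact_force: [0.5, -0.0, 0.3]
opening: 0.0697
grip_force: 0.0
time: 6.08
tool_pos: [0.4764, 0.2954, 0.2634]
tool_rot: [3.141, 0.003, -3.007]
contact_force: [0.4, -0.4, 0.4]
opening: 0.0098
grip_force: 0.0
[np.float64(-58.9), np.float64(-401.0), np.float64(3.4), np.float64(0.021)]
[np.float64(-58.9), np.float64(-401.0), np.float64(48.4), np.float64(0.021)]
[np.float64(-60.5), np.float64(-326.0), np.float64(48.4), np.float64(0.021)]
```

The fingers are slower than I assumed and closed only after the lift. I'll open partway, check that the scraper hasn't moved, and retry.

```bash
python3 -m crank '[[0,0,0,-30,0],[0,0,0,-60,0],[0,0,0,-80,0],[0,0,0,-80,0],[0,0,0,-80,0],[0,0,0,-80,0],[0,0,0,-80,0]]'
python3 - <<'E'
from h import *
from cell import telemetry
p,d,c=snap("w3");W=fcloud(d,c["camera_matrix"],c["rvec"],c["tvec"])
m=(W[...,2]>.048)&(W[...,2]<.068)&(abs(W[...,1]-.30)<.05)&(abs(W[...,0]-.48)<.08)
k,lab,stt,ce=cv2.connectedComponentsWithStats(m.astype(np.uint8)); i=1+np.argmax(stt[1:,4]);P=W[lab==i]
print(np.median(P[:,2]).round(4),cv2.minAreaRect(P[:,:2].astype(np.float32)),len(P),ce[i])
st=telemetry.observe();print(delta([.476,.294,.201],.131+np.pi,st))
E
```

```text
time: 6.67
tool_pos: [0.4757, 0.2951, 0.3399]
tool_rot: [-3.141, -0.003, -3.007]
contact_force: [-0.1, 0.2, -0.2]
opening: 0.0452
grip_force: 0.0
0.0571 ((0.4755246341228485, 0.29520300030708313), (0.0889381468296051, 0.020078660920262337), 7.642216682434082) 2382 [283.64147775 200.72753988]
[np.float64(-0.1), np.float64(-1.1), np.float64(139.0), np.float64(0.003)]
```

View pics/w3.png

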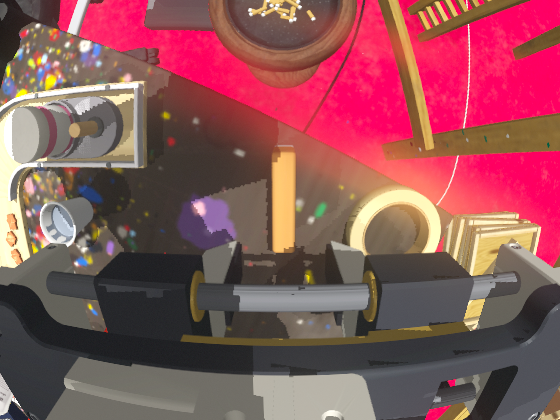

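The scraper still stands upright at (284,200), unmoved at world (0.4755,0.295). I'm directly above it, so I'll grip again.

```bash
python3 -m crank '[[0,0,0,35,0],[0,0,0,70,0],[0,0,0,100,0],[0,0,0,120,0],[0,0,0,132,0],[0,0,0,139,0],[-1,0,0,139,0],[-1,0,0,139,0],[-1,0,0,139,0],[-1,0,0,139,0],[-1,0,0,139,0],[-1,0,0,139,0]]' 40 && python3 -m crank '[[-1,0,0,0,0],[-1,0,0,0,0],[-1,0,0,0,0]]'
```

```text
time: 7.72
tool_pos: [0.4763, 0.2953, 0.2037]
tool_rot: [3.141, 0.002, -3.007]
contact_force: [-1.0, -0.9, 3.7]
opening: 0.0199
grip_force: 40.0
time: 7.97
tool_pos: [0.4763, 0.2953, 0.2036]
tool_rot: [3.141, 0.002, -3.007]
contact_force: [-0.7, -0.3, 6.4]
opening: 0.0199
grip_force: 40.0
```

```bash
python3 -m crank '[[-1,0,0,-10,0],[-1,0,0,-30,0],[-1,0,0,-60,0],[-1,0,0,-75,0],[-1,0,0,-75,0],[-1,0,0,-75,0]]'
python3 - <<'E'
from h import *
from cell import telemetry
st=telemetry.observe();print(st["grip_force"],st["contact_force"]);x=np.load("track.npy");c,s=np.cos(x[2]),np.sin(x[2]);R=np.array([[c,-s],[s,c]])
for a,z in(((52,-97),.275),((52,-97),.215),((52,-22),.215)): print(delta([*(x[:2]+R@np.array(a)/1000),z],x[2]+np.pi,st))
E
```

```text
time: 8.47
tool_pos: [0.4759, 0.2952, 0.2782]
tool_rot: [3.141, 0.001, -3.007]
contact_force: [0.4, -0.2, -3.1]
opening: 0.0196
grip_force: 40.0
39.997522830963135 [ 0.35712351 -0.15774168 -3.07201858]
[np.float64(-59.4), np.float64(-400.9), np.float64(3.2), np.float64(0.021)]
[np.float64(-59.4), np.float64(-400.9), np.float64(63.2), np.float64(0.021)]
[np.float64(-61.0), np.float64(-325.9), np.float64(63.2), np.float64(0.021)]
```

```bash
python3 - <<'E'
from h import *
from cell import telemetry
st=telemetry.observe();x=np.load("track.npy");c,s=np.cos(x[2]),np.sin(x[2]);R=np.array([[c,-s],[s,c]])
for a in((.455,.26,.32),(.455,.10,.32),(.53,.03,.32),(*(x[:2]+R@np.array([52,-97])/1000),.32),(*(x[:2]+R@np.array([52,-97])/1000),.216)): print(np.round(a,3),delta(a,x[2]+np.pi,st))
E
```

```text
[0.455 0.26  0.32 ] [np.float64(25.4), np.float64(-32.1), np.float64(-41.8), np.float64(0.021)]
[0.455 0.1   0.32 ] [np.float64(46.8), np.float64(-190.6), np.float64(-41.8), np.float64(0.021)]
[0.53 0.03 0.32] [np.float64(-18.1), np.float64(-270.0), np.float64(-41.8), np.float64(0.021)]
[ 0.588 -0.094  0.32 ] [np.float64(-59.4), np.float64(-400.9), np.float64(-41.8), np.float64(0.021)]
[ 0.588 -0.094  0.216] [np.float64(-59.4), np.float64(-400.9), np.float64(62.2), np.float64(0.021)]
```

```bash
python3 -m crank '[[-1,12,-10,-20,0],[-1,25,-32,-42,0.021],[-1,30,-65,-42,0.021],[-1,35,-100,-42,0.021],[-1,40,-135,-42,0.021],[-1,44,-165,-42,0.021],[-1,47,-190,-42,0.021],[-1,28,-215,-42,0.021],[-1,5,-243,-42,0.021],[-1,-18,-270,-42,0.021],[-1,-30,-305,-42,0.021],[-1,-42,-340,-42,0.021]]' && python3 -m crank '[[-1,-10,-35,0,0],[-1,-17,-61,0,0],[-1,-17,-61,20,0],[-1,-17,-61,50,0],[-1,-17,-61,50,0],[-1,-17,-61,50,0],[-1,-17,-61,50,0]]'
python3 - <<'E'
from h import *
from cell import telemetry
st=telemetry.observe();x=np.load("track.npy");c,s=np.cos(x[2]),np.sin(x[2]);R=np.array([[c,-s],[s,c]])
print(st["grip_force"],st["qpos"][5],"track mm",((st["tool_pos"][:2]-x[:2])@R*1000).round(1))
for a in((52,-97),(52,-20)): print(delta([*(x[:2]+R@np.array(a)/1000),.215],x[2]+np.pi,st))
# bottom of scraper & surroundings in wrist view
p,d,cc=snap("w4")
E
```

```text
time: 9.47
tool_pos: [0.5636, -0.0373, 0.3175]
tool_rot: [3.14, -0.003, -3.028]
contact_force: [0.6, 0.0, -2.6]
opening: 0.0194
grip_force: 40.0
time: 10.05
tool_pos: [0.587, -0.0945, 0.2698]
tool_rot: [3.141, -0.001, -3.028]
contact_force: [0.0, -0.1, -1.9]
opening: 0.0198
grip_force: 40.0
39.997753500938416 -1.9729128810235275 track mm [ 50.5 -97.3]
[np.float64(-1.5), np.float64(0.3), np.float64(54.8), np.float64(0.0)]
[np.float64(-1.5), np.float64(77.3), np.float64(54.8), np.float64(0.0)]
```

View pics/w4.png

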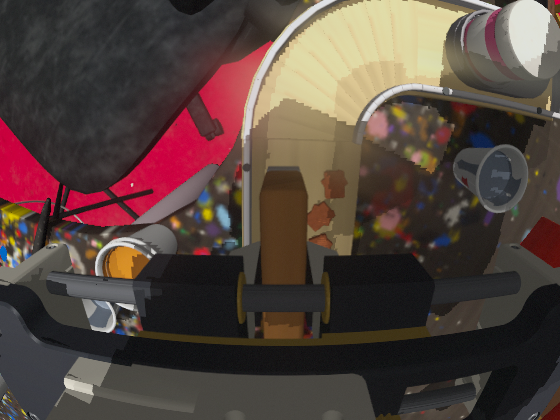

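The scraper (283,190) hangs over the dock floor between the outer wall and the chips (333,184),(321,215),(322,240). Lowering it now.

```bash
python3 -m crank '[[-1,-1,0,20,0],[-1,-1,0,38,0],[-1,-1,0,48,0],[-1,-1,0,53,0],[-1,-1,0,55,0],[-1,-1,0,56,0],[-1,-1,0,56,0],[-1,-1,0,56,0]]'
```

```text
time: 10.77
tool_pos: [0.5882, -0.0947, 0.2146]
tool_rot: [-3.141, 0.001, -3.028]
contact_force: [-0.6, -0.1, -2.6]
opening: 0.0192
grip_force: 40.0
```

```bash
python3 -m crank '[[-1,0,0,1,0],[-1,0,0,1.5,0],[-1,0,0,1.5,0],[-1,0,3,1.5,0],[-1,0,8,1.5,0],[-1,0,13,1.5,0],[-1,0,18,1.5,0],[-1,0,23,1.5,0],[-1,0,28,1.5,0],[-1,0,33,1.5,0],[-1,0,38,1.5,0],[-1,0,43,1.5,0]]' && python3 -m crank '[[-1,0,5,0,0],[-1,0,10,0,0],[-1,0,16,0,0],[-1,0,23,0,0],[-1,0,30,0,0],[-1,0,34,0,0],[-1,0,34,0,0],[-1,0,34,0,0]]'
python3 - <<'E'
from h import *
from cell import telemetry
st=telemetry.observe();x=np.load("track.npy");c,s=np.cos(x[2]),np.sin(x[2]);R=np.array([[c,-s],[s,c]])
print("track mm",((st["tool_pos"][:2]-x[:2])@R*1000).round(1))
E
```

```text
time: 11.77
tool_pos: [0.5838, -0.0522, 0.2137]
tool_rot: [-3.139, 0.004, -3.028]
contact_force: [0.7, -4.7, 5.0]
opening: 0.0201
grip_force: 40.0
time: 12.43
tool_pos: [0.579, -0.0177, 0.2117]
tool_rot: [3.141, -0.001, -3.028]
contact_force: [0.5, 0.4, -2.2]
opening: 0.0199
grip_force: 40.0
track mm [ 51.3 -20. ]
```

```bash
python3 -m crank '[[-1,0,0,-15,0],[-1,0,0,-45,0],[-1,0,0,-80,0],[-1,0,0,-105,0],[-1,0,0,-105,0],[-1,0,0,-105,0]]'
python3 - <<'E'
from h import *
x=np.load("track.npy");c,s=np.cos(x[2]),np.sin(x[2]);R=np.array([[c,-s],[s,c]])
p,d,cc=snap("w5");W=fcloud(d,cc["camera_matrix"],cc["rvec"],cc["tvec"]);l=(W[...,:2]-x[:2])@R*1000
hsv=cv2.cvtColor(p,cv2.COLOR_RGB2HSV)
m=((hsv[...,0]<16)&(hsv[...,1]>110)&(hsv[...,2]>60)&(l[...,0]>-20)&(l[...,0]<115)&(l[...,1]>-120)&(l[...,1]<40)&(abs(W[...,2])<.03)).astype(np.uint8)
k,lab,stt,ce=cv2.connectedComponentsWithStats(m)
for i in range(1,k):
    if stt[i,4]>30: q=l[lab==i]; print("comp",ce[i].round(),stt[i,4],q.mean(0).round(1),q.min(0).round(1),q.max(0).round(1),W[lab==i][:,2].mean().round(4))
E
```

```text
time: 12.93
tool_pos: [0.5793, -0.0184, 0.3181]
tool_rot: [-3.141, 0.002, -3.029]
contact_force: [-0.9, -0.6, -3.8]
opening: 0.0196
grip_force: 40.0
comp [345. 125.] 92 [-12.4  36.1] [-18.9  30.3] [-6.6 39.8] -0.0007
comp [332. 156.] 70 [16.9 24.6] [12.2 16.9] [20.7 30.1] -0.0008
comp [303. 167.] 574 [27.6 -2. ] [ 13.5 -24.8] [48.8 11. ] 0.0006
comp [312. 203.] 31 [62.5  6.6] [59.6  2.8] [66.5 10.6] -0.001
comp [315. 216.] 82 [76.1  9.6] [68.2  2.9] [82.8 17.1] -0.0009
comp [326. 235.] 38 [95.2 21.3] [91.2 17.6] [98.6 24.7] -0.0006
```

View pics/w5.png

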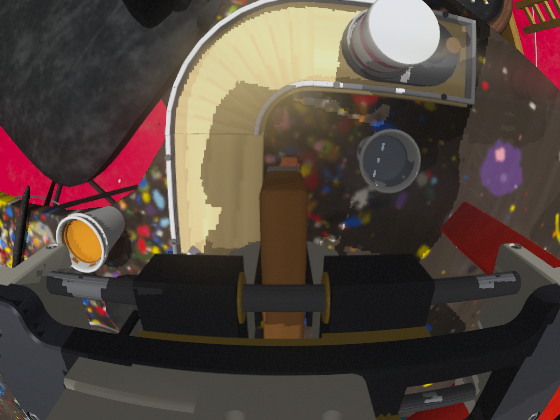

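The picture budget is spent. The dock looks bare, with a chip on the desk at (290,162). I'll carry the scraper back and verify the dock numerically afterwards.

```bash
python3 - <<'E'
from h import *
from cell import telemetry
st=telemetry.observe()
for a in((.53,.03,.32),(.455,.10,.32),(.455,.26,.32),(.476,.294,.32),(.476,.294,.21)): print(a,delta(a,.135+np.pi,st))
E
```

```text
(0.53, 0.03, 0.32) [np.float64(43.1), np.float64(53.5), np.float64(-3.5), np.float64(-0.022)]
(0.455, 0.1, 0.32) [np.float64(109.8), np.float64(131.5), np.float64(-3.5), np.float64(-0.022)]
(0.455, 0.26, 0.32) [np.float64(91.7), np.float64(290.5), np.float64(-3.5), np.float64(-0.022)]
(0.476, 0.294, 0.32) [np.float64(67.0), np.float64(321.9), np.float64(-3.5), np.float64(-0.022)]
(0.476, 0.294, 0.21) [np.float64(67.0), np.float64(321.9), np.float64(106.5), np.float64(-0.022)]
```

```bash
python3 -m crank '[[-1,21,26,-3,0],[-1,43,53,-3,0],[-1,65,80,-3,-0.02],[-1,88,106,-3,-0.02],[-1,110,131,-3,-0.02],[-1,106,165,-3,-0.02],[-1,102,200,-3,-0.02],[-1,98,235,-3,-0.02],[-1,94,268,-3,-0.02],[-1,88,292,-3,-0.02],[-1,67,322,-3,-0.02],[-1,67,322,-3,-0.02]]' && python3 -m crank '[[-1,0,0,30,0],[-1,0,0,60,0],[-1,0,0,85,0],[-1,0,0,100,0],[-1,0,0,108,0],[-1,0,0,112,0],[-1,0,0,112,0],[-1,0,0,112,0]]'
python3 -c "
from h import *
from cell import telemetry
print(delta([.476,.294,.2036],.135+np.pi,telemetry.observe()))"
```

```text
time: 13.98
tool_pos: [0.4773, 0.2983, 0.3178]
tool_rot: [3.14, -0.0, -3.006]
contact_force: [-0.9, -0.1, -1.9]
opening: 0.0199
grip_force: 40.0
time: 14.65
tool_pos: [0.4765, 0.2942, 0.2085]
tool_rot: [3.142, 0.0, -3.009]
contact_force: [0.2, 0.2, -2.0]
opening: 0.0197
grip_force: 40.0
[np.float64(0.6), np.float64(-0.1), np.float64(4.9), np.float64(-0.002)]
```

```bash
python3 -m crank '[[-1,0,0,2,0],[-1,0,0,4,0],[-1,0,0,5,0],[-1,0,0,6,0],[-1,0,0,6,0],[-1,0,0,6,0]]' && python3 -m crank '[[-0.2,0,0,0,0],[-0.2,0,0,0,0],[-0.2,0,0,0,0],[-0.2,0,0,0,0],[-0.2,0,0,0,0],[-0.2,0,0,0,0]]'
```

```text
time: 15.15
tool_pos: [0.4763, 0.2943, 0.2037]
tool_rot: [3.141, 0.001, -3.008]
contact_force: [-3.2, -2.0, 7.2]
opening: 0.0201
grip_force: 40.0
time: 15.65
tool_pos: [0.4763, 0.2942, 0.2021]
tool_rot: [-3.141, -0.0, -3.008]
contact_force: [0.4, -0.4, -0.7]
opening: 0.0366
grip_force: 0.0
```

```bash
python3 -m crank '[[-0.2,0,0,-10,0],[-0.2,0,0,-35,0],[-0.2,0,0,-70,0],[-0.2,0,0,-105,0],[-0.2,0,0,-140,0],[-0.35,0,0,-160,0.1],[-0.35,0,0,-160,0.22],[-0.35,0,0,-160,0.34],[-0.35,0,0,-160,0.46],[-0.35,0,0,-160,0.58],[-0.35,0,0,-160,0.7],[-0.35,0,0,-160,0.82]]'
python3 - <<'E'
from h import *
from cell import telemetry
st=telemetry.observe();x=np.load("track.npy");c,s=np.cos(x[2]),np.sin(x[2]);R=np.array([[c,-s],[s,c]])
print(x[:2]+R@np.array([-84,110.3])/1000,delta([*(x[:2]+R@np.array([-84,110.3])/1000),.36],x[2]+np.pi/2,st))
E
```

```text
time: 16.65
tool_pos: [0.4761, 0.2942, 0.363]
tool_rot: [3.141, 0.0, 2.449]
contact_force: [-0.0, -0.4, 0.0]
opening: 0.0297
grip_force: 0.0
[0.42981205 0.09643005] [np.float64(-90.6), np.float64(-181.7), np.float64(3.0), np.float64(0.764)]
```

```bash
python3 -m crank '[[-0.35,-15,-30,0,0.12],[-0.35,-30,-60,0,0.24],[-0.35,-45,-90,0,0.36],[-0.35,-60,-120,0,0.48],[-0.35,-75,-150,0,0.6],[-0.35,-85,-170,0,0.7],[-0.35,-90,-180,0,0.764],[-0.35,-91,-182,0,0.764],[-0.35,-91,-182,0,0.764],[-0.35,-91,-182,0,0.764]]'
python3 - <<'E'
from h import *
from cell import telemetry,vision
st=telemetry.observe();x=np.load("track.npy");c,s=np.cos(x[2]),np.sin(x[2]);R=np.array([[c,-s],[s,c]])
p,d,cc=snap("w6");W=fcloud(d,cc["camera_matrix"],cc["rvec"],cc["tvec"])
m=(W[...,2]>.058)&(W[...,2]<.070)&(np.hypot(W[...,1]-.0964,W[...,0]-.43)<.014);P=W[m];print("post",P.mean(0) if len(P) else 0,P.min(0),P.max(0),len(P))
m=(W[...,2]>.05)&(W[...,2]<.066)&(abs(W[...,1]-.295)<.03)&(abs(W[...,0]-.476)<.07);P=W[m]
if len(P):print("scraper",np.median(P[:,2]),cv2.minAreaRect(P[:,:2].astype(np.float32)))
for n in("top","scene"):
    p,d=vision.read_camera(n);cc=vision.get_calibration(n);W=cloud(d,cc["camera_matrix"],cc["rvec"],cc["tvec"]);l=(W[...,:2]-x[:2])@R*1000
    hsv=cv2.cvtColor(p,cv2.COLOR_RGB2HSV)
    box=(l[...,0]>-5)&(l[...,0]<115)&(l[...,1]>-122)&(l[...,1]<60)&(W[...,2]<.04)
    m=((hsv[...,0]<16)&(hsv[...,1]>110)&(hsv[...,2]>110)&box).astype(np.uint8)
    k,lab,stt,ce=cv2.connectedComponentsWithStats(m)
    for i in range(1,k):
        if stt[i,4]>5: q=l[lab==i]; print(n,ce[i].round(),stt[i,4],q.mean(0).round(1),q.min(0).round(),q.max(0).round(),W[lab==i][:,2].mean().round(4),p[lab==i].mean(0).round())
    b=(l[...,0]>5)&(l[...,0]<105)&(l[...,1]>-118)&(l[...,1]<-44)&(d>0); print(n,"dock z range",np.percentile(W[b][:,2],[1,50,99,100]).round(4),b.sum())
E
```

```text
time: 17.48
tool_pos: [0.4314, 0.0962, 0.3626]
tool_rot: [3.141, -0.0, 1.693]
contact_force: [0.2, -0.1, 0.6]
opening: 0.0303
grip_force: 0.0
post [0.42972483 0.09802789 0.06290005] [0.42329477 0.09054359 0.05801174] [0.43639167 0.10438796 0.06502964] 196
scraper 0.05542384299508321 ((0.4771420359611511, 0.28455618023872375), (0.08775871992111206, 0.006998037453740835), 11.3597412109375)
top [356. 186.] 134 [ 68.1 -16.8] [ 41. -29.] [95. -4.] 0.0029 [207. 131.  92.]
top [345. 185.] 27 [73.3  9.1] [63. -1.] [80. 18.] -0.0008 [163.  91.  73.]
top [347. 198.] 7 [40.9  8.1] [36.  5.] [45. 11.] 0.001 [113.  72.  57.]
top dock z range [0.0034 0.0096 0.0213 0.0298] 1191
scene [292. 166.] 12 [113.  -28.2] [111. -41.] [115. -16.] 0.0016 [165. 110.  70.]
scene [310. 179.] 293 [57.2 -9.3] [ 15. -40.] [103.  22.] 0.0027 [186. 107.  75.]
scene [284. 184.] 39 [107.3  30.5] [98.  1.] [115.  58.] 0.001 [154.  59.  49.]
scene [335. 180.] 19 [  1.3 -31.6] [ -4. -39.] [  7. -25.] 0.0006 [179. 122.  71.]
scene dock z range [0.0074 0.0109 0.0266 0.0291] 347
```

Dock is free of orange (all chip pixels lie beyond the edge, at desk height), and the scraper is standing. Now I'll descend onto the post.

```bash
cat > path.py <<'E'
from h import *
from scipy.optimize import brentq
X=np.load("track.npy"); c,s=np.cos(X[2]),np.sin(X[2]); RT=np.array([[c,-s],[s,c]])
B=85*np.pi/2
def cl(a): # arc a from bend start (negative: on start leg) -> mm track
    if a<0: return np.array([-85.,-a])
    if a<B: t=np.pi+a/85; return 85*np.array([np.cos(t),np.sin(t)])
    return np.array([a-B,-85.])
def post(a): # a: arc of rear circle centre
    r=cl(a); f=cl(brentq(lambda e:np.hypot(*(cl(e)-r))-44,a+40,a+60)); u=(f-r)/44
    return r-6*u,np.arctan2(u[1],u[0])
def rows(st,a_list):
    """tool-axis rows; yaw of tool = heading + pi (+ track yaw)"""
    for a in a_list:
        p,h=post(a); w=X[:2]+RT@p/1000
        print(round(a,1),delta([*w,st["tool_pos"][2]],h+np.pi+X[2],st)[:2],delta([*w,0],h+np.pi+X[2],st)[3])
def here(st):
    q=(st["tool_pos"][:2]-X[:2])@RT*1000; A=np.linspace(-130,200,661); D=[np.hypot(*(post(a)[0]-q)) for a in A]; i=np.argmin(D); return A[i],D[i],q.round(1)
E
python3 - <<'E'
from path import *
from cell import telemetry
st=telemetry.observe(); print(delta([.430,.097,.213],np.pi/2+X[2],st))
print(here(st),post(here(st)[0]),"final a",B+42,post(B+42))
E
```

```text
[np.float64(0.6), np.float64(-1.3), np.float64(149.2), np.float64(0.009)]
(np.float64(-104.0), np.float64(2.5942805143878607), array([-82.4, 110.2])) (array([-85., 110.]), np.float64(-1.5707963267948966)) final a 175.5176877775662 (array([ 36., -85.]), np.float64(0.0))
```

```bash
python3 -m crank '[[-0.35,0.5,-1.3,35,0.009],[-0.35,0.5,-1.3,70,0.009],[-0.35,0.5,-1.3,100,0.009],[-0.35,0.5,-1.3,125,0.009],[-0.35,0.5,-1.3,140,0.009],[-0.35,0.5,-1.3,147,0.009],[-0.35,0.5,-1.3,149,0.009],[-1,0.5,-1.3,149,0.009],[-1,0.5,-1.3,149,0.009],[-1,0.5,-1.3,149,0.009],[-1,0.5,-1.3,149,0.009],[-1,0.5,-1.3,149,0.009]]' 15 && python3 -m crank '[[-1,0,0,0,0],[-1,0,0,0,0]]' 15
python3 - <<'E'
from path import *
from cell import telemetry
st=telemetry.observe(); h=here(st); print(h); rows(st,h[0]+np.array([1,4,9,15,22,29,36,43,50,56,60,62]))
E
```

```text
time: 18.63
tool_pos: [0.4301, 0.0962, 0.2141]
tool_rot: [3.14, 0.0, 1.682]
contact_force: [-1.4, 0.2, 4.9]
opening: 0.0137
grip_force: 15.0
time: 18.8
tool_pos: [0.4301, 0.0962, 0.2141]
tool_rot: [3.14, 0.0, 1.682]
contact_force: [-1.8, 2.3, 5.5]
opening: 0.0136
grip_force: 15.0
(np.float64(-104.0), np.float64(1.3042303452050636), array([-83.7, 110. ]))
-103.0 [np.float64(-1.0), np.float64(-1.3)] -0.003
-100.0 [np.float64(-4.0), np.float64(-1.3)] -0.003
-95.0 [np.float64(-9.0), np.float64(-1.3)] -0.003
-89.0 [np.float64(-15.0), np.float64(-1.3)] -0.003
-82.0 [np.float64(-22.0), np.float64(-1.2)] -0.003
-75.0 [np.float64(-29.0), np.float64(-1.2)] -0.003
-68.0 [np.float64(-36.0), np.float64(-1.2)] -0.003
-61.0 [np.float64(-43.0), np.float64(-1.2)] -0.003
-54.0 [np.float64(-50.0), np.float64(-1.2)] -0.003
-48.0 [np.float64(-56.0), np.float64(-1.2)] -0.003
-44.0 [np.float64(-60.0), np.float64(-1.1)] -0.003
-42.0 [np.float64(-62.0), np.float64(-1.1)] -0.003
```

```bash
python3 -m crank '[[-1,-1,-1,0,0],[-1,-4,-1,0,0],[-1,-9,-1,0,0],[-1,-15,-1,0,0],[-1,-22,-1,0,0],[-1,-29,-1,0,0],[-1,-36,-1,0,0],[-1,-43,-1,0,0],[-1,-50,-1,0,0],[-1,-56,-1,0,0],[-1,-60,-1,0,0],[-1,-62,-1,0,0]]'
python3 - <<'E'
from path import *
from cell import telemetry
st=telemetry.observe(); h=here(st); print(h); rows(st,h[0]+np.array([1,4,9,15,21,27,33,39,45,50,54,56]))
E
```

```text
time: 19.8
tool_pos: [0.4362, 0.0342, 0.2141]
tool_rot: [3.139, -0.0, 1.681]
contact_force: [-0.1, 4.0, 8.1]
opening: 0.0134
grip_force: 15.0
(np.float64(-41.5), np.float64(0.3473730641207464), array([-84.7,  47.7]))
-40.5 [np.float64(-1.2), np.float64(-0.3)] -0.005
-37.5 [np.float64(-4.2), np.float64(-0.3)] -0.009
-32.5 [np.float64(-9.2), np.float64(-0.3)] -0.021
-26.5 [np.float64(-15.2), np.float64(-0.5)] -0.045
-20.5 [np.float64(-21.2), np.float64(-0.6)] -0.078
-14.5 [np.float64(-27.3), np.float64(-0.9)] -0.121
-8.5 [np.float64(-33.3), np.float64(-1.2)] -0.174
-2.5 [np.float64(-39.4), np.float64(-1.5)] -0.237
3.5 [np.float64(-45.5), np.float64(-1.8)] -0.306
8.5 [np.float64(-50.6), np.float64(-1.8)] -0.365
12.5 [np.float64(-54.7), np.float64(-1.5)] -0.412
14.5 [np.float64(-56.7), np.float64(-1.4)] -0.436
```

```bash
python3 -m crank '[[-1,-1,0,-0.5,-0.005],[-1,-4,0,-0.5,-0.009],[-1,-9,0,-0.5,-0.02],[-1,-15,-0.5,-0.5,-0.045],[-1,-21,-0.6,-0.5,-0.08],[-1,-27,-0.9,-0.5,-0.12],[-1,-33,-1.2,-0.5,-0.175],[-1,-39,-1.5,-0.5,-0.237],[-1,-45,-1.8,-0.5,-0.306],[-1,-50,-1.8,-0.5,-0.365],[-1,-54,-1.5,-0.5,-0.41],[-1,-56.5,-1.4,-0.5,-0.435]]'
python3 - <<'E'
from path import *
from cell import telemetry
st=telemetry.observe(); h=here(st); print(h,st["grip_force"]); rows(st,h[0]+np.array([1,4,9,15,21,27,33,39,45,50,54,56]))
E
```

```text
time: 20.8
tool_pos: [0.4405, -0.0222, 0.2141]
tool_rot: [-3.142, -0.0, 2.119]
contact_force: [-1.7, 3.9, 7.6]
opening: 0.0137
grip_force: 15.0
(np.float64(14.0), np.float64(0.5807362790001661), array([-86.8,  -8.7])) 15.000544935464859
15.0 [np.float64(-0.9), np.float64(0.2)] -0.004
18.0 [np.float64(-3.9), np.float64(-0.7)] -0.039
23.0 [np.float64(-8.8), np.float64(-2.0)] -0.098
29.0 [np.float64(-14.8), np.float64(-3.2)] -0.168
35.0 [np.float64(-20.9), np.float64(-3.9)] -0.239
41.0 [np.float64(-27.0), np.float64(-4.3)] -0.31
47.0 [np.float64(-33.1), np.float64(-4.2)] -0.38
53.0 [np.float64(-39.2), np.float64(-3.6)] -0.451
59.0 [np.float64(-45.2), np.float64(-2.7)] -0.521
64.0 [np.float64(-50.2), np.float64(-1.6)] -0.58
68.0 [np.float64(-54.1), np.float64(-0.5)] -0.627
70.0 [np.float64(-56.1), np.float64(0.2)] -0.651
```

```bash
python3 -m crank '[[-1,-1,0,-0.5,-0.005],[-1,-4,-0.7,-0.5,-0.04],[-1,-9,-2,-0.5,-0.1],[-1,-15,-3.2,-0.5,-0.17],[-1,-21,-3.9,-0.5,-0.24],[-1,-27,-4.3,-0.5,-0.31],[-1,-33,-4.2,-0.5,-0.38],[-1,-39,-3.6,-0.5,-0.45],[-1,-45,-2.7,-0.5,-0.52],[-1,-50,-1.6,-0.5,-0.58],[-1,-54,-0.5,-0.5,-0.627],[-1,-56,0.2,-0.5,-0.65]]'
python3 - <<'E'
from path import *
from cell import telemetry
st=telemetry.observe(); h=here(st); print(h,st["grip_force"]); rows(st,h[0]+np.array([1,4,9,15,21,27,33,39,45,50,54,56]))
E
```

```text
time: 21.8
tool_pos: [0.4697, -0.0701, 0.2141]
tool_rot: [-3.141, -0.001, 2.769]
contact_force: [-2.5, -0.2, 5.2]
opening: 0.0137
grip_force: 15.0
(np.float64(70.0), np.float64(0.15744083398144523), array([-63.2, -59.6])) 15.000791251659393
71.0 [np.float64(-1.0), np.float64(-0.2)] -0.013
74.0 [np.float64(-4.0), np.float64(-1.1)] -0.048
79.0 [np.float64(-8.9), np.float64(-2.3)] -0.107
85.0 [np.float64(-14.9), np.float64(-3.5)] -0.178
91.0 [np.float64(-21.0), np.float64(-4.2)] -0.248
97.0 [np.float64(-27.1), np.float64(-4.4)] -0.31
103.0 [np.float64(-33.2), np.float64(-4.2)] -0.363
109.0 [np.float64(-39.2), np.float64(-3.4)] -0.407
115.0 [np.float64(-45.1), np.float64(-2.2)] -0.441
120.0 [np.float64(-50.0), np.float64(-0.9)] -0.462
124.0 [np.float64(-53.7), np.float64(0.4)] -0.475
126.0 [np.float64(-55.6), np.float64(1.2)] -0.479
```

```bash
python3 -m crank '[[-1,-1,-0.2,-0.5,-0.013],[-1,-4,-1.1,-0.5,-0.048],[-1,-9,-2.3,-0.5,-0.107],[-1,-15,-3.5,-0.5,-0.178],[-1,-21,-4.2,-0.5,-0.248],[-1,-27,-4.4,-0.5,-0.31],[-1,-33,-4.2,-0.5,-0.363],[-1,-39,-3.4,-0.5,-0.407],[-1,-45,-2.2,-0.5,-0.441],[-1,-50,-0.9,-0.5,-0.462],[-1,-54,0.4,-0.5,-0.475],[-1,-56,1.3,-0.5,-0.48]]'
python3 - <<'E'
from path import *
from cell import telemetry
st=telemetry.observe(); h=here(st); print(h,st["grip_force"]); rows(st,h[0]+np.array([1,4,9,15,21,27,33,39,42,44]))
rows(st,[B+42])
E
```

```text
time: 22.8
tool_pos: [0.5228, -0.089, 0.2144]
tool_rot: [-3.142, -0.0, -3.036]
contact_force: [-1.1, 0.1, -3.4]
opening: 0.0135
grip_force: 15.0
(np.float64(127.0), np.float64(0.2899416330249517), array([-12.6, -84.4])) 14.999670535326004
128.0 [np.float64(-1.1), np.float64(-0.3)] -0.004
131.0 [np.float64(-4.1), np.float64(-0.5)] -0.007
136.0 [np.float64(-9.1), np.float64(-0.5)] -0.008
142.0 [np.float64(-15.1), np.float64(-0.4)] -0.008
148.0 [np.float64(-21.1), np.float64(-0.4)] -0.008
154.0 [np.float64(-27.1), np.float64(-0.3)] -0.008
160.0 [np.float64(-33.1), np.float64(-0.3)] -0.008
166.0 [np.float64(-39.1), np.float64(-0.2)] -0.008
169.0 [np.float64(-42.1), np.float64(-0.2)] -0.008
171.0 [np.float64(-44.1), np.float64(-0.2)] -0.008
175.5 [np.float64(-48.6), np.float64(-0.1)] -0.008
```

Vertical force has turned to a slight upward pull, so I'll ease down 1 mm so nothing lifts, and go on.

```bash
python3 -m crank '[[-1,-1,-0.3,1,-0.004],[-1,-4,-0.5,1,-0.008],[-1,-9,-0.5,1,-0.008],[-1,-15,-0.4,1,-0.008],[-1,-21,-0.4,1,-0.008],[-1,-27,-0.3,1,-0.008],[-1,-33,-0.3,1,-0.008],[-1,-38,-0.2,1,-0.008],[-1,-41,-0.2,1,-0.008],[-1,-43,-0.2,1,-0.008],[-1,-44,-0.2,1,-0.008]]'
python3 - <<'E'
from path import *
from cell import telemetry
st=telemetry.observe(); h=here(st); print(h,st["grip_force"]); rows(st,[B+42])
E
```

```text
time: 23.72
tool_pos: [0.5657, -0.0846, 0.2141]
tool_rot: [3.142, -0.004, -3.028]
contact_force: [-13.8, -2.6, 13.6]
opening: 0.0134
grip_force: 15.0
(np.float64(170.0), np.float64(0.010637940731820889), array([ 30.5, -85. ])) 15.001081824302673
175.5 [np.float64(-5.5), np.float64(-0.0)] 0.0
```

```bash
python3 -m crank '[[-1,0,0,-1,0],[-1,0,0,-1,0]]'
cat > look.py <<'E'
from path import *
from cell import vision,telemetry
def look():
    for n in("scene","top","wrist"):
        cc=vision.get_calibration(n);p,d=vision.read_camera(n)
        W=(fcloud if n=="wrist" else cloud)(d,cc["camera_matrix"],cc["rvec"],cc["tvec"]);l=(W[...,:2]-X[:2])@RT*1000
        near=(abs(l[...,0]-64)<75)&(abs(l[...,1]+85)<36)&(d>0)
        for nm,z in(("jar top",(.082,.093)),("ring top",(.033,.039)),("deck",(.0225,.0275)),("endstop/cheek",(.0275,.031)),("low bits",(.0125,.0175))):
            m=near&(W[...,2]>z[0])&(W[...,2]<z[1]); q=l[m]
            if len(q)>8: print(n,nm,len(q),"x",np.percentile(q[:,0],[1,50,99]).round(1),"y",np.percentile(q[:,1],[1,50,99]).round(1),"z",np.median(W[m][:,2]).round(4), "circ" if nm=="jar top" else "",np.round(np.array(cv2.minEnclosingCircle(q.astype(np.float32))[0]),1) if nm=="jar top" else "")
if __name__=="__main__":
    st=telemetry.observe();print(st["contact_force"],here(st)); look()
E
python3 look.py
```

```text
time: 23.88
tool_pos: [0.5657, -0.0843, 0.2141]
tool_rot: [3.14, -0.003, -3.029]
contact_force: [-7.2, -1.2, 3.4]
opening: 0.0133
grip_force: 15.0
[-7.184953   -1.21847622  3.37297561] (np.float64(170.0), np.float64(0.3488895662226657), array([ 30.5, -84.7]))
scene jar top 156 x [ 77.1  90.4 104.8] y [-112.   -86.3  -62.7] z 0.0884 circ [ 82.9 -86.9]
scene ring top 19 x [ 91.4 100.2 109.2] y [-88.6 -67.5 -58.2] z 0.0363  
scene deck 158 x [  1.5  37.9 117.2] y [-119.7  -61.2  -51.4] z 0.026  
scene endstop/cheek 77 x [  4.9  78.3 116.7] y [-108.2  -64.4  -51.5] z 0.0287  
scene low bits 112 x [ -8.7  31.3 113. ] y [-120.5  -58.8  -49.1] z 0.0143  
top jar top 20 x [73.5 80.2 91.9] y [-64.  -60.6 -57.9] z 0.0861 circ [ 83.  -61.6]
top ring top 14 x [ 78.8  96.4 105.4] y [-72.9 -62.2 -54.5] z 0.0357  
top deck 67 x [ 31.6  65.6 116.4] y [-76.1 -56.6 -50.1] z 0.0255  
top endstop/cheek 29 x [ 22.2  82.  115. ] y [-75.5 -57.8 -52.8] z 0.0287  
top low bits 21 x [  3.1  96.  111.8] y [-74.7 -53.3 -49.3] z 0.0141  
wrist jar top 132 x [27.2 34.5 41.5] y [-93.5 -92.1 -75.1] z 0.0876 circ [ 34.1 -84.4]
wrist ring top 184 x [19.7 23.3 28.5] y [-96.1 -83.9 -71.8] z 0.0367  
wrist deck 3074 x [ 4.  16.7 31.1] y [-120.4  -85.6  -55.5] z 0.0252  
wrist endstop/cheek 258 x [19.1 22.2 26.8] y [-92.7 -83.9 -75.9] z 0.0293  
wrist low bits 267 x [-9.6  6.4 28.3] y [-121.   -93.7  -58.2] z 0.0151
```

```bash
cat > car.py <<'E'
from path import *
from cell import vision,telemetry
from scipy.optimize import least_squares
def car():
    cc=vision.get_calibration("wrist");p,d=vision.read_camera("wrist")
    W=fcloud(d,cc["camera_matrix"],cc["rvec"],cc["tvec"]);l=(W[...,:2]-X[:2])@RT*1000
    m=(W[...,2]>.0215)&(W[...,2]<.0285)&(abs(l[...,1]+85)<36)&(l[...,0]>-30)&(l[...,0]<60)&(p.astype(int).max(-1)-p.astype(int).min(-1)<60)
    q=l[m]; E=[]
    for y in np.arange(-112,-57,2.):
        k=q[abs(q[:,1]-y)<1.2]
        if len(k)>8: E.append((np.sort(k[:,0])[1],y))
    E=np.array(E); f=least_squares(lambda c:np.hypot(E[:,0]-c[0],E[:,1]-c[1])-32,[40,-85],loss="soft_l1",f_scale=1)
    print("rear centre",f.x.round(1),"(home 42,-85) resid",np.abs(f.fun).mean().round(2),len(E)); print(E.round(1).tolist())
    m=(W[...,2]>.058)&(W[...,2]<.068)&(np.hypot(l[...,0]-32,l[...,1]+85)<22)&(p[...,0].astype(int)-p[...,2]>30)
    if m.sum()>5:print("post px",m.sum(),l[m].mean(0).round(1),l[m].min(0).round(1),l[m].max(0).round(1))
    # far inner face check of wall: y of walls / floor
    m=(W[...,2]>.019)&(W[...,2]<.028)&(l[...,0]>-5)&(l[...,0]<40)&(l[...,1]<-117)&(l[...,1]>-135); print("wall y",np.percentile(l[m][:,1],[2,98]).round(1) if m.sum() else 0,"(ought -127..-122)")
car()
E
python3 car.py
```

```text
rear centre [ 35.9 -84.7] (home 42,-85) resid 0.16 28
[[19.1, -112.0], [15.6, -110.0], [13.9, -108.0], [12.1, -106.0], [10.3, -104.0], [8.6, -102.0], [8.0, -100.0], [7.0, -98.0], [6.1, -96.0], [5.3, -94.0], [4.7, -92.0], [4.6, -90.0], [4.4, -88.0], [4.1, -86.0], [3.8, -84.0], [4.0, -82.0], [4.4, -80.0], [4.8, -78.0], [5.3, -76.0], [5.7, -74.0], [6.2, -72.0], [7.3, -70.0], [8.4, -68.0], [9.9, -66.0], [11.0, -64.0], [13.8, -62.0], [15.7, -60.0], [18.2, -58.0]]
post px 425 [ 25.9 -84.4] [ 22.5 -90.9] [ 30.1 -78. ]
wall y [-125.9 -120.2] (ought -127..-122)
```

The carrier is about 5 mm short, with the nose likely bearing on one cheek. I'll push on gently with a firmer grip and watch the force.

```bash
python3 -m crank '[[-1,0,0,0,0],[-1,0,0,0,0],[-1,-1,0,0,0],[-1,-2,0,0,0],[-1,-3,0,0,0],[-1,-3,0,0,0]]' 30; python3 car.py | grep -v '^\[\['
```

```text
time: 24.58
tool_pos: [0.567, -0.084, 0.2141]
tool_rot: [3.139, -0.01, -3.028]
contact_force: [-17.7, -1.2, 10.5]
opening: 0.0132
grip_force: 30.0
rear centre [ 36.2 -84.4] (home 42,-85) resid 0.14 28
post px 432 [ 26.1 -84.1] [ 22.6 -90.6] [ 30.2 -77.6]
wall y [-125.8 -120.1] (ought -127..-122)
```

```bash
python3 - <<'E'
from path import *
for n in("w2","w1"):
    p,d,K,r,t=load(n);W=fcloud(d,K,r,t);l=(W[...,:2]-X[:2])@RT*1000
    for y in(-115,-108,-104,-100,-95,-85,-75,-70,-66,-62,-55):
        m=(W[...,2]>.0215)&(W[...,2]<.034)&(abs(l[...,1]-y)<1.5)&(l[...,0]>90)&(l[...,0]<140)
        if m.sum(): print(n,y,l[m][:,0].min().round(1),l[m][:,0].max().round(1),"zmax",W[m][:,2].max().round(4),m.sum())
    m=(W[...,2]>.019)&(W[...,2]<.028)&(l[...,0]>30)&(l[...,0]<90)&(l[...,1]<-112)&(l[...,1]>-135); print("wall",np.percentile(l[m][:,1],[2,98]).round(1))
    # start-end wall x/y
    m=(W[...,2]>.019)&(W[...,2]<.028)&(abs(l[...,0]+85)<20)&(l[...,1]>148)&(l[...,1]<175); print("closed end y",np.percentile(l[m][:,1],[2,98]).round(1),"ought 155..160")
    # floor edge x extent
    m=(W[...,2]<.014)&(W[...,2]>.006)&(abs(l[...,1]+50)<4)&(l[...,0]>80)&(l[...,0]<140); print("floor max x",l[m][:,0].max() if m.sum() else 0)
E
```

```text
w2 -115 111.4 116.6 zmax 0.0287 11
w2 -108 103.4 116.7 zmax 0.0278 23
w2 -104 106.3 118.0 zmax 0.0287 21
w2 -100 111.7 117.6 zmax 0.0278 14
w2 -95 112.1 117.3 zmax 0.0282 14
w2 -85 112.7 117.6 zmax 0.0281 11
w2 -75 112.8 118.6 zmax 0.0279 12
w2 -70 109.3 119.1 zmax 0.0282 14
w2 -66 107.5 118.0 zmax 0.028 23
w2 -62 104.5 118.8 zmax 0.0284 29
w2 -55 113.8 118.6 zmax 0.0277 11
wall [-127.2 -120.8]
closed end y [153.6 158.9] ought 155..160
floor max x 123.8394254818971
wall [-127.4 -121.3]
closed end y [153.7 159.3] ought 155..160
floor max x 85.48809325423727
```

The end-stop face in the wrist depth sits at 112.5 mm in my fitted frame, with cheeks from 104, so my fit is about 5 mm off in x and the carrier should already be home. I'll release, back off and measure nose against stop directly.

```bash
python3 -m crank '[[-0.35,1,0,0,0],[-0.35,1,0,0,0],[-0.35,1,0,0,0],[-0.35,1,0,0,0],[-0.35,1,0,0,0],[-0.35,1,0,-10,0],[-0.35,1,0,-35,0],[-0.35,1,0,-70,0],[-0.35,1,0,-105,0],[-0.35,20,0,-140,0],[-0.35,50,0,-160,0],[-0.35,85,0,-160,0]]' && python3 -m crank '[[-0.35,30,0,0,0],[-0.35,50,0,0,0],[-0.35,50,0,0,0],[-0.35,50,0,0,0]]'
cat > nose.py <<'E'
from path import *
from scipy.optimize import least_squares
p,d,cc=snap("w7");W=fcloud(d,cc["camera_matrix"],cc["rvec"],cc["tvec"]);l=(W[...,:2]-X[:2])@RT*1000; z=W[...,2]
print("vis",((abs(l[...,0]-64)<60)&(abs(l[...,1]+85)<45)&(z<.1)).sum())
for y in(-113,-105,-100,-95,-90,-85,-80,-75,-70,-65,-57):
    m=(abs(l[...,1]-y)<1.5)&(l[...,0]>85)&(l[...,0]<135)&(z>.0)&(z<.034)
    o=np.argsort(l[m][:,0]); print(y,[(int(round(a)),int(round(b*1000))) for a,b in zip(l[m][o,0],z[m][o])][:28])
def circ(m,R,c0,side):
    q=l[m];E=[]
    for y in np.arange(-112,-57,2.):
        k=np.sort(q[abs(q[:,1]-y)<1.2][:,0])
        if len(k)>6:E.append((k[1] if side<0 else k[-2],y))
    E=np.array(E)
    if len(E)>5:
        f=least_squares(lambda c:np.hypot(E[:,0]-c[0],E[:,1]-c[1])-R,c0,loss="soft_l1",f_scale=1);return f.x.round(1),len(E),abs(f.fun).mean().round(2)
b=(abs(l[...,1]+85)<36)
print("rear",circ(b&(z>.0215)&(z<.0285)&(l[...,0]>-30)&(l[...,0]<60),32,[36,-85],-1))
m=b&(z>.081)&(z<.094)&(l[...,0]>20)&(l[...,0]<130);print("jar",m.sum(),cv2.minEnclosingCircle(l[m].astype(np.float32)) if m.sum() else "",np.median(z[m]))
m=(z>.058)&(z<.068)&(abs(l[...,0]-30)<16)&(abs(l[...,1]+85)<14);print("post",m.sum(),l[m].mean(0).round(1) if m.sum() else "")
E
python3 nose.py
```

```text
time: 25.63
tool_pos: [0.4854, -0.094, 0.38]
tool_rot: [-3.137, 0.01, -3.027]
contact_force: [-0.6, -0.7, 0.6]
opening: 0.0302
grip_force: 0.0
time: 25.97
tool_pos: [0.4347, -0.0995, 0.3759]
tool_rot: [-3.141, 0.002, -3.029]
contact_force: [0.3, -0.4, 0.4]
opening: 0.0299
grip_force: 0.0
vis 2876
-113 []
-105 []
-100 []
-95 []
-90 []
-85 []
-80 []
-75 []
-70 []
-65 []
-57 [(90, 34), (112, 10), (113, 11)]
rear (array([ 36.7, -84.7]), 26, np.float64(0.32))
jar 0  nan
post 47 [ 33. -84.]
  return _methods._mean(a, axis=axis, dtype=dtype,
  ret = ret.dtype.type(ret / rcount)
```

```bash
python3 -m crank '[[-0.35,0,8,-5,0.12],[-0.35,0,16,-10,0.24],[-0.35,0,24,-15,0.36],[-0.35,0,32,-20,0.48],[-0.35,0,40,-25,0.6],[-0.35,0,48,-25,0.72],[-0.35,-5,56,-25,0.84],[-0.35,-10,64,-25,0.96],[-0.35,-15,70,-25,1.08],[-0.35,-20,75,-25,1.2],[-0.35,-25,80,-25,1.32],[-0.35,-30,80,-25,1.44]]' && python3 -m crank '[[-0.35,0,0,0,0.12],[-0.35,0,0,0,0.24],[-0.35,0,0,0,0.36],[-0.35,0,0,0,0.48],[-0.35,0,0,0,0.6],[-0.35,0,0,0,0.72],[-0.35,0,0,0,0.84],[-0.35,0,0,0,0.96],[-0.35,0,0,0,1.08],[-0.35,0,0,0,1.2],[-0.35,0,0,0,1.32],[-0.35,0,0,0,1.44]]' && python3 -m crank '[[-0.35,0,0,0,0.12],[-0.35,0,0,0,0.24],[-0.35,0,0,0,0.24],[-0.35,0,0,0,0.24]]'; python3 nose.py
```

```text
time: 27.02
tool_pos: [0.4572, -0.0155, 0.3998]
tool_rot: [3.141, -0.0, 1.81]
contact_force: [-0.6, 0.2, -1.0]
opening: 0.0302
grip_force: 0.0
time: 28.02
tool_pos: [0.4571, -0.0163, 0.3997]
tool_rot: [3.141, -0.001, 0.37]
contact_force: [-0.6, 0.7, -0.4]
opening: 0.0299
grip_force: 0.0
time: 28.35
tool_pos: [0.4567, -0.0164, 0.3997]
tool_rot: [3.142, -0.0, 0.139]
contact_force: [-0.5, 0.4, 0.3]
opening: 0.0298
grip_force: 0.0
vis 8273
-113 []
-105 []
-100 []
-95 []
-90 [(133, 1), (134, 1), (135, 1)]
-85 [(126, 0), (130, 0), (133, 1), (133, 0), (134, 0), (134, 0)]
-80 [(115, 28), (116, 28), (117, 27), (132, 1), (132, 0), (133, 0)]
-75 [(113, 23), (113, 23), (113, 13), (113, 17), (113, 17), (113, 25), (113, 16), (113, 25), (113, 25), (114, 26), (114, 27), (115, 28), (115, 27), (115, 26), (116, 27), (116, 27), (117, 26), (117, 27), (118, 26), (119, 27), (119, 26), (127, 2), (127, 1), (131, 0), (132, 0), (134, 0)]
-70 [(102, 26), (102, 28), (103, 34), (103, 29), (103, 25), (103, 34), (104, 32), (105, 33), (108, 10), (109, 16), (109, 24), (109, 10), (110, 18), (110, 26), (111, 27), (111,
[... 173 characters left out ...]
95, 24), (95, 26), (96, 24), (96, 33), (96, 24), (97, 24), (98, 27), (99, 25), (99, 24), (99, 34), (104, 9), (105, 10), (105, 28), (105, 23), (105, 9), (106, 17), (106, 25), (106, 11), (107, 19), (107, 27), (107, 27), (107, 26), (107, 12), (108, 27), (108, 26)]
-57 [(85, 28), (85, 34), (85, 9), (86, 19), (86, 24), (86, 12), (86, 9), (87, 25), (87, 34), (87, 22), (88, 9), (88, 8), (88, 24), (89, 33), (89, 27), (89, 9), (89, 8), (89, 19), (90, 23), (90, 33), (90, 11), (90, 9), (90, 25), (91, 9), (91, 20), (92, 8), (92, 24), (92, 12)]
rear (array([ 37.4, -83.8]), 28, np.float64(0.29))
jar 2433 ((80.51063537597656, -87.13456726074219), 27.15190887451172) 0.0867902180624456
post 154 [ 30.1 -83.5]
```

```bash
cat > ring.py <<'E'
from path import *
from scipy.optimize import least_squares
import sys
p,d,K,r,t=load(sys.argv[1]);W=fcloud(d,K,r,t);l=(W[...,:2]-X[:2])@RT*1000; z=W[...,2]
cx,cy=float(sys.argv[2]),float(sys.argv[3])
rr=np.hypot(l[...,0]-cx,l[...,1]-cy)
m=(z>.0335)&(z<.0385)&(rr<38)&(rr>24); q=l[m]; print("ring pts",len(q),"z",np.median(z[m]))
f=least_squares(lambda c:np.hypot(q[:,0]-c[0],q[:,1]-c[1])-30.6,[cx,cy],loss="soft_l1",f_scale=.7); print("ring centre",f.x.round(1),"mean|res|",abs(f.fun).mean().round(2))
a=np.degrees(np.arctan2(q[:,1]-f.x[1],q[:,0]-f.x[0])); print("angles hist",np.histogram(a,bins=12,range=(-180,180))[0])
# carrier deck: gray pts, fit stadium outline by maximum inside / boundary
g=p.astype(int); m=(z>.022)&(z<.0285)&(np.hypot(l[...,0]-cx,l[...,1]-cy)<110)&(g.max(-1)-g.min(-1)<40)
np.save("deck.npy",l[m]); print("deck n",m.sum())
E
python3 ring.py w7 80 -86; python3 ring.py w2 -85 60; python3 ring.py w1 -85 60
python3 - <<'E'
from path import *
for n in ("w7","w2"):
    p,d,K,r,t=load(n);W=fcloud(d,K,r,t);l=(W[...,:2]-X[:2])@RT*1000;z=W[...,2]
    # stop top & cheeks z>.0255 beyond
    for y in (-108,-105,-102,-98,-75,-72,-69,-66,-63,-60,-55,-50):
        m=(abs(l[...,1]-y)<1.2)&(l[...,0]>100)&(l[...,0]<130)&(z>.0255)&(z<.0295)
        if m.sum()>3: print(n,y,np.sort(l[m][:,0])[[0,1,-2,-1]].round(1),end="; ")
    print()
E
```

```text
ring pts 249 z 0.03482833122956401
ring centre [ 81.1 -88.1] mean|res| 1.17
angles hist [35 22  0  0  0  0  1 26 40 42 44 39]
deck n 2634
ring pts 231 z 0.03482389679033811
ring centre [-86.4  60.8] mean|res| 1.22
angles hist [ 0  0  0 11 29 32 41 42 34 29 13  0]
deck n 2861
ring pts 227 z 0.03480827540097507
ring centre [-86.2  62. ] mean|res| 0.99
angles hist [ 6 26 40 40 41 33 35  6  0  0  0  0]
deck n 2436
w7 -75 [114.  114.  117.6 118.7]; w7 -72 [112.6 113.3 118.5 118.6]; w7 -69 [100.4 101.8 117.9 118.4]; w7 -66 [106.9 107.1 117.4 117.7]; w7 -63 [104.6 105.4 118.3 118.8]; w7 -60 [106.4 107.5 118.2 118.3]; w7 -55 [114.  114.4 118.  118. ]; w7 -50 [113.8 114.9 118.4 118.7]; 
w2 -108 [104.1 105.2 115.4 116.7]; w2 -105 [106.3 107.7 116.7 116.7]; w2 -102 [112.3 112.5 116.4 117.5]; w2 -98 [112.2 112.3 116.2 117.5]; w2 -75 [113.1 113.3 116.8 118.1]; w2 -72 [113.1 114.2 116.6 118.1]; w2 -69 [110.  111.5 117.6 119.1]; w2 -66 [107.5 108.6 116.3 117.5]; w2 -63 [105.1 106.  117.5 118.9]; w2 -60 [106.  107.4 118.4 118.8]; w2 -55 [114.3 114.4 118.  118.2]; w2 -50 [114.3 115.4 117.9 118.9];
```

```bash
python3 - <<'E'
from path import *
p,d,K,r,t=load("w7");W=fcloud(d,K,r,t);l=(W[...,:2]-X[:2])@RT*1000;z=W[...,2]
R=cv2.Rodrigues(r)[0]; cam=((-R.T@t.ravel())[:2]-X[:2])@RT*1000; print("cam",cam.round())
for x in range(14,112,6):
    m=(abs(l[...,0]-x)<1.5)&(z>.0235)&(z<.0285)&(abs(l[...,1]+85)<36)
    w=(abs(l[...,0]-x)<1.5)&(z>.021)&(z<.027)&(l[...,1]<-117)&(l[...,1]>-132)
    q=np.sort(l[m][:,1]); ww=np.sort(l[w][:,1])
    print(x,"deck y",q[[0,1,-2,-1]].round(1) if len(q)>3 else "",len(q),"wall",ww[[0,-1]].round(1) if len(ww)>1 else "")
E
```

```text
cam [ 9. -3.]
14 deck y [-106.  -105.1  -62.1  -61.3] 109 wall [-126.  -120.9]
20 deck y [-110.6 -110.   -57.4  -56.4] 122 wall [-125.7 -121.1]
26 deck y [-113.9 -113.4  -54.1  -54. ] 98 wall [-125.6 -121.1]
32 deck y [-115.9 -115.9  -53.8  -53.7] 90 wall [-125.6 -121. ]
38 deck y [-115.8 -115.7  -52.5  -52.5] 102 wall [-126.1 -121.4]
44 deck y [-116.9 -116.5  -53.5  -53.4] 151 wall [-125.4 -121.2]
50 deck y [-116.6 -116.1  -54.4  -54.1] 123 wall [-126.7 -121.8]
56 deck y [-117.3 -116.5  -54.1  -53.1] 97 wall [-126.9 -117.3]
62 deck y [-118.4 -117.3  -55.   -54.2] 37 wall [-126.3 -117.3]
68 deck y [-65.8 -64.7 -55.1 -54.9] 14 wall [-127.9 -122.2]
74 deck y [-62.4 -62.  -55.6 -54.8] 9 wall 
80 deck y [-61.1 -60.9 -55.7 -55.7] 10 wall 
86 deck y [-62.7 -62.1 -56.3 -55.8] 10 wall 
92 deck y [-64.1 -64.  -58.8 -57.8] 10 wall 
98 deck y [-67.5 -67.3 -62.2 -60.9] 8 wall 
104 deck y [-71.8 -70.8 -61.5 -61.4] 6 wall 
110 deck y [-70.3 -69.3 -63.5 -61.6] 14 wall
```

```bash
python3 - <<'E'
from path import *
def line(a,b): # robust fit b = k a + c
    for _ in range(4):
        k,c0=np.polyfit(a,b,1); e=abs(b-k*a-c0); s=e<max(2*np.median(e),.4); a,b=a[s],b[s]
    return round(k,4),round(c0,2),len(a)
for n in("w1","w2","w7"):
    p,d,K,r,t=load(n);W=fcloud(d,K,r,t);l=(W[...,:2]-X[:2])@RT*1000;z=W[...,2]; T=(z>.021)&(z<.0265)
    m=T&(l[...,0]>0)&(l[...,0]<105)&(abs(l[...,1]+124.5)<6); print(n,"outer dock wall y=k x+c",line(l[m][:,0],l[m][:,1]) if m.sum()>20 else 0)
    m=T&(l[...,1]>10)&(l[...,1]<150)&(abs(l[...,0]+124.5)<6); print("  near start wall x=k y+c",line(l[m][:,1],l[m][:,0]) if m.sum()>20 else 0)
    m=T&(l[...,1]>10)&(l[...,1]<150)&(abs(l[...,0]+45.5)<6); print("  far start wall",line(l[m][:,1],l[m][:,0]) if m.sum()>20 else 0)
    m=T&(l[...,0]>-120)&(l[...,0]<-50)&(abs(l[...,1]-157.5)<6); print("  closed end y=kx+c",line(l[m][:,0],l[m][:,1]) if m.sum()>20 else 0)
    m=(z>.0255)&(z<.0295)&(l[...,0]>111)&(l[...,0]<121)&(l[...,1]>-118)&(l[...,1]<-42); print("  stop x=ky+c",line(l[m][:,1],l[m][:,0]) if m.sum()>20 else 0)
    e=[]
    for x in range(6,108,3):
        m=(abs(l[...,0]-x)<1.5)&(z>.007)&(z<.0125)&(l[...,1]>-60)&(l[...,1]<-30)
        if m.sum()>5:e.append((x,np.sort(l[m][:,1])[-2]))
    if len(e)>8: e=np.array(e); print("  open edge",line(e[:,0],e[:,1]))
E
```

```text
w1 outer dock wall y=k x+c (np.float64(-0.0265), np.float64(-122.57), 226)
  near start wall x=k y+c (np.float64(0.0234), np.float64(-126.74), 378)
  far start wall (np.float64(0.0321), np.float64(-48.48), 461)
  closed end y=kx+c (np.float64(-0.0399), np.float64(152.66), 170)
  stop x=ky+c 0
  open edge (np.float64(-0.0288), np.float64(-38.89), 20)
w2 outer dock wall y=k x+c (np.float64(-0.0306), np.float64(-121.83), 236)
  near start wall x=k y+c (np.float64(0.0313), np.float64(-126.64), 232)
  far start wall (np.float64(0.0338), np.float64(-48.06), 446)
  closed end y=kx+c (np.float64(-0.0323), np.float64(153.62), 226)
  stop x=ky+c (np.float64(0.035), np.float64(118.03), 189)
  open edge (np.float64(-0.0292), np.float64(-38.8), 25)
w7 outer dock wall y=k x+c (np.float64(-0.0308), np.float64(-122.28), 218)
  near start wall x=k y+c (np.float64(0.0307), np.float64(-126.81), 370)
  far start wall (np.float64(0.032), np.float64(-48.26), 430)
  closed end y=kx+c (np.float64(-0.043), np.float64(152.62), 186)
  stop x=ky+c (np.float64(0.0245), np.float64(117.47), 117)
  open edge (np.float64(-0.0335), np.float64(-38.72), 29)
```

My track yaw was off by −0.031 rad, and walls, stop and edge all agree on that. In the corrected frame the carrier's rear centre is within 1 mm of home. To be sure it is seated and centred, I'll give it a gentle push from behind the post with closed fingers, which leaves it free to self-centre.

```bash
python3 - <<'E'
from h import *
x=np.load("track.npy"); c,s=np.cos(x[2]),np.sin(x[2]); o=x[:2]+np.array([[c,-s],[s,c]])@np.array([-2.5,2.3])/1000
np.save("track_old.npy",x); np.save("track.npy",np.array([*o,x[2]-.031]))
E
python3 - <<'E'
from path import *
from cell import telemetry
st=telemetry.observe(); print(X)
for q,z in(((4,-85),.38),((4,-85),.214),((19.5,-85),.214)): print(delta([*(X[:2]+RT@np.array(q)/1000),z],X[2],st))
E
python3 ring.py w7 86 -85 | head -2
```

```text
[ 0.52303435 -0.00163041  0.08265281]
[np.float64(67.1), np.float64(79.7), np.float64(19.6), np.float64(0.056)]
[np.float64(67.1), np.float64(79.7), np.float64(185.6), np.float64(0.056)]
[np.float64(82.6), np.float64(80.6), np.float64(185.6), np.float64(0.056)]
ring pts 247 z 0.03482833122956401
ring centre [ 86.4 -87.8] mean|res| 1.15
```

```bash
python3 -m crank '[[-1,20,24,0,0.056],[-1,40,48,0,0.056],[-1,67,80,0,0.056],[-1,67,80,0,0.056],[-1,67,80,30,0.056],[-1,67,80,65,0.056],[-1,67,80,100,0.056],[-1,67,80,135,0.056],[-1,67,80,160,0.056],[-1,67,80,178,0.056],[-1,67,80,185,0.056],[-1,67,80,185,0.056]]' 20 && python3 -m crank '[[-1,2,0,0,0],[-1,5,0,0,0],[-1,8,0,0,0],[-1,10,0,0,0],[-1,12,0,0,0],[-1,13,0,0,0],[-1,13,0,0,0]]'
python3 -c "
from path import *
from cell import telemetry
st=telemetry.observe();print(here(st)[2],st['contact_force'])"
```

```text
time: 29.4
tool_pos: [0.5328, -0.0867, 0.2131]
tool_rot: [-3.14, 0.003, 0.081]
contact_force: [-0.1, 0.2, 0.0]
opening: 0.0003
grip_force: 0.0
time: 29.98
tool_pos: [0.5462, -0.0858, 0.215]
tool_rot: [3.141, -0.001, 0.079]
contact_force: [-0.0, 0.0, 0.2]
opening: 0.0003
grip_force: 0.0
[ 16.2 -85.8] [-0.0472071   0.04501243  0.24596163]
```

```bash
python3 -m crank '[[-1,1,-0.5,0,0],[-1,2,-0.5,0,0],[-1,3,-0.5,0,0],[-1,4,-0.5,0,0],[-1,4,-0.5,0,0]]'; python3 -m crank '[[-1,0.7,0,0,0],[-1,1.4,0,0,0],[-1,1.4,0,0,0]]'; python3 -c "
from path import *
from cell import telemetry
st=telemetry.observe();print(here(st)[2],st['contact_force'])"
```

```text
time: 30.4
tool_pos: [0.5484, -0.0851, 0.2145]
tool_rot: [-3.141, 0.006, 0.079]
contact_force: [-9.6, -1.4, 7.1]
opening: 0.0001
grip_force: 5.0
time: 30.65
tool_pos: [0.549, -0.085, 0.2145]
tool_rot: [-3.14, 0.009, 0.079]
contact_force: [-12.9, -2.1, 10.6]
opening: 0.0004
grip_force: 7.1
[ 18.9 -85.2] [-12.88816447  -2.05663417  10.59275987]
```

It is firm: contact is where a home post should be, and 13 N moves nothing. I'll back off and do a final check.

```bash
python3 -m crank '[[-1,-4,0,0,0],[-1,-12,0,0,0],[-1,-15,0,-10,0],[-1,-15,0,-45,0],[-1,-15,0,-85,0],[-1,-30,-15,-125,0],[-1,-55,-40,-165,0],[-1,-75,-70,-185,0],[-1,-75,-85,-185,0],[-1,-75,-85,-185,0],[-1,-75,-85,-185,0]]'
python3 nose.py | grep -E "rear|jar|post"; python3 ring.py w7 86 -85 | head -2
python3 - <<'E'
from path import *
from scipy.ndimage import maximum_filter
p,d,K,r,t=load("w7");W=fcloud(d,K,r,t);l=(W[...,:2]-X[:2])@RT*1000;z=W[...,2]
m=(abs(l[...,0]-50)<30)&(z>.0235)&(z<.0285)
E=[]
for x in range(38,86,3):
    q=l[m&(abs(l[...,0]-x)<1.5)&(abs(l[...,1]+85)<36)][:,1]
    q2=l[(abs(l[...,0]-x)<1.5)&(z>.0235)&(z<.0285)&(abs(l[...,1]+85)<36)][:,1]
    if len(q2)>3:E.append((x,q2.max()))
E=np.array(E);print("left edge slope/offset at x=64",np.polyfit(E[:,0]-64,E[:,1],1).round(3),"(square: 0,-53)")
hsv=cv2.cvtColor(p,cv2.COLOR_RGB2HSV)
m=((hsv[...,0]<16)&(hsv[...,1]>110)&(hsv[...,2]>110)&(l[...,0]>-5)&(l[...,0]<125)&(l[...,1]>-122)&(l[...,1]<50)&(abs(z)<.02)).astype(np.uint8)
k,lab,s2,ce=cv2.connectedComponentsWithStats(m)
for i in range(1,k):
    if s2[i,4]>25:q=l[lab==i];print("orange",s2[i,4],q.mean(0).round(),q.min(0).round(),q.max(0).round(),z[lab==i].mean().round(4))
for nm,zr,c,R in(("scraper",(.05,.066),(.476,.294),.07),("cup",(.045,.06),(.54,.06),.05),("tape",(.018,.03),(.506,.42),.08)):
    for n in("w2","w7"):
        P,D,K,r,t=load(n);V=fcloud(D,K,r,t);m=(V[...,2]>zr[0])&(V[...,2]<zr[1])&(np.hypot(V[...,0]-c[0],V[...,1]-c[1])<R)
        if m.sum()>5:print(nm,n,m.sum(),np.round(cv2.minAreaRect(V[m][:,:2].astype(np.float32))[0],4),np.median(V[m][:,2]).round(4))
E
```

```text
time: 31.57
tool_pos: [0.4693, -0.0052, 0.4012]
tool_rot: [3.141, -0.003, 0.081]
contact_force: [-1.0, 0.1, -0.2]
opening: 0.0002
grip_force: 0.0
rear (array([ 43. , -85.2]), 28, np.float64(0.39))
jar 2435 ((85.76593017578125, -86.58330535888672), 27.14969825744629) 0.08679255249531695
post 157 [ 35.7 -84.5]
ring pts 244 z 0.03491969124239879
ring centre [ 86.2 -87.7] mean|res| 1.13
left edge slope/offset at x=64 [-3.4000e-02 -5.4382e+01] (square: 0,-53)
orange 35 [123. -25.] [120. -31.] [125. -17.] -0.0004
orange 242 [ 87. -18.] [ 76. -27.] [99. -9.] 0.004
orange 99 [75.  6.] [64. -4.] [83. 15.] -0.0007
orange 544 [ 48. -17.] [ 21. -28.] [75. -6.] 0.0035
scraper w2 1366 [0.4761 0.2941] 0.0567
scraper w7 945 [0.4758 0.2929] 0.0566
cup w2 658 [0.5311 0.061 ] 0.0518
cup w7 642 [0.5309 0.0608] 0.0517
tape w2 1887 [0.5042 0.415 ] 0.023
tape w7 687 [0.5018 0.3921] 0.023
```

Rear and x agree with home, the chips are flat on the desk, and cup, tape and scraper are in place. The nose still reads about 2 mm to the −y side (about 2° yaw). I'll take the post lightly and seat the nose in the cheeks with a small wiggle under forward push.

```bash
python3 - <<'E'
from path import *
from cell import telemetry
st=telemetry.observe()
for q,z in(((36,-85),.40),((36,-85),.215)): print(delta([*(X[:2]+RT@np.array(q)/1000),z],X[2],st))
E
```

```text
[np.float64(89.7), np.float64(84.9), np.float64(0.3), np.float64(-0.003)]
[np.float64(89.7), np.float64(84.9), np.float64(185.3), np.float64(-0.003)]
```

```bash
python3 -m crank '[[-0.35,30,28,0,0],[-0.35,60,57,0,0],[-0.35,89,85,0,0],[-0.35,89,85,0,0],[-0.35,89,85,30,0],[-0.35,89,85,65,0],[-0.35,89,85,100,0],[-0.35,89,85,135,0],[-0.35,89,85,160,0],[-0.35,89,85,177,0],[-0.35,89,85,184,0],[-0.35,89,85,184,0]]' 12 && python3 -m crank '[[-1,0,0,0,0],[-1,0,0,0,0],[-1,0,0,0,0],[-1,0,0,0,0],[-1,0,0,0,0],[-1,0,0,0,0]]' 12
python3 -c "
from path import *
from cell import telemetry
st=telemetry.observe();print(here(st)[2],st['contact_force'],st['torque'])"
```

```text
time: 32.62
tool_pos: [0.5648, -0.0846, 0.2131]
tool_rot: [-3.14, 0.005, 0.078]
contact_force: [-0.2, 0.6, -0.2]
opening: 0.0301
grip_force: 0.0
time: 33.12
tool_pos: [0.5657, -0.084, 0.217]
tool_rot: [3.14, -0.003, 0.079]
contact_force: [-0.7, -1.7, 6.1]
opening: 0.0134
grip_force: 12.0
[ 35.7 -85.6] [-0.65269158 -1.67969397  6.05755639] [-0.12079363  0.11595085  0.03463844]
```

```bash
python3 -m crank '[[-1,0.8,1,0.5,0],[-1,1.2,2.5,0.5,0],[-1,1.2,4,0.5,0],[-1,1.2,2.5,0.5,0],[-1,1.2,0.5,0.5,0],[-1,1.2,-1.5,0.5,0],[-1,1.2,-3.5,0.5,0],[-1,1.2,-2,0.5,0],[-1,1.2,-0.5,0.5,0],[-1,1.2,1.5,0.5,0],[-1,1.2,3,0.5,0],[-1,1.2,3,0.5,0]]' && python3 -c "
from path import *
from cell import telemetry
st=telemetry.observe();print(here(st)[2],st['contact_force'],st['torque'])"
python3 -m crank '[[-1,0.3,-1,0,0],[-1,0.3,-2,0,0],[-1,0.3,-3,0,0],[-1,0.3,-3.5,0,0],[-1,0.3,-3.5,0,0],[-1,0.3,-3.5,0,0]]' && python3 -c "
from path import *
from cell import telemetry
st=telemetry.observe();print(here(st)[2],st['contact_force'],st['torque'])"
```

```text
time: 34.12
tool_pos: [0.5664, -0.0858, 0.2166]
tool_rot: [-3.14, 0.0, 0.079]
contact_force: [-3.9, 4.7, 12.3]
opening: 0.0134
grip_force: 12.0
[ 36.2 -87.5] [-3.88262739  4.68599115 12.32489021] [0.92022084 0.78507796 0.08002594]
time: 34.62
tool_pos: [0.5665, -0.0839, 0.2166]
tool_rot: [3.14, -0.0, 0.079]
contact_force: [-4.4, -3.8, 9.1]
opening: 0.0132
grip_force: 12.0
[ 36.6 -85.5] [-4.44837277 -3.7629942   9.11006787] [-0.6079875   0.79044134 -0.08071504]
```

```bash
python3 -m crank '[[-0.35,0,0,-0.5,0],[-0.35,0,0,-1,0],[-0.35,0,0,-1,0],[-0.35,0,0,-1,0],[-0.35,0,0,-1,0],[-0.35,0,0,-15,0],[-0.35,0,0,-45,0],[-0.35,0,0,-85,0],[-0.35,0,0,-125,0],[-0.35,-30,-25,-160,0],[-0.35,-60,-60,-185,0],[-0.35,-90,-85,-185,0]]' && python3 -m crank '[[-0.35,0,0,0,0],[-0.35,0,0,0,0]]'
python3 nose.py | grep -E "rear|jar|post"; python3 ring.py w7 86 -85 | head -2
python3 - <<'E'
from path import *
p,d,K,r,t=load("w7");W=fcloud(d,K,r,t);l=(W[...,:2]-X[:2])@RT*1000;z=W[...,2]
def edges(x,zl,zh,y0,y1,f):
    q=l[(abs(l[...,0]-x)<1.5)&(z>zl)&(z<zh)&(l[...,1]>y0)&(l[...,1]<y1)][:,1]; return f(q) if len(q)>2 else np.nan
xs=np.arange(38,84,3); L=np.array([edges(x,.0235,.0285,-70,-46,np.max) for x in xs]); k=~np.isnan(L); print("left edge slope, at 64:",np.polyfit(xs[k]-64,L[k],1).round(3))
g=np.array([edges(x,.0235,.0285,-119.5,-100,np.min) for x in range(36,64,3)]);print("right edge",g.round(1))
w=np.array([edges(x,.021,.0265,-132,-120,np.max) for x in range(36,64,3)]);print("wall inner",w.round(1))
E
```

```text
time: 35.62
tool_pos: [0.4832, -0.0152, 0.4002]
tool_rot: [3.14, -0.006, 0.078]
contact_force: [0.1, 0.6, 0.9]
opening: 0.0299
grip_force: 0.0
time: 35.78
tool_pos: [0.482, -0.0144, 0.3981]
tool_rot: [3.141, -0.002, 0.081]
contact_force: [0.1, -0.3, 0.8]
opening: 0.0301
grip_force: 0.0
rear (array([ 43. , -85.4]), 28, np.float64(0.44))
jar 2554 ((85.89274597167969, -86.79322052001953), 27.212827682495117) 0.08674099478224306
post 159 [ 35.7 -85.2]
ring pts 231 z 0.03473872557916408
ring centre [ 86.2 -87.7] mean|res| 1.06
left edge slope, at 64: [-1.700e-02 -5.468e+01]
right edge [-116.1 -117.8 -117.4 -117.4 -117.4 -117.9 -118.2 -117.1 -117.7 -118.1]
wall inner [-121.7 -122.9 -122.7 -122.6 -122.6 -122.2 -122.4 -122.2 -122.2 -122.3]
```

Now the carrier's side runs parallel to the wall with a constant 4.8 mm gap (5 nominal), it is seated against the stop, and the jar is upright. Handing in.

```bash
python3 -c "
from cell import ticket
print(ticket.hand_in())"
```

```text
the job is handed in; nothing more can be done
None
```

I wiped all three chips off the dock onto the desk, stood the scraper back up, and pushed the carrier round to the end stop with the jar upright, then handed in after about 36 s; last camera check put it home and square to within about 1 mm and 1°, with cup and tape not touched.

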